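# Hang the picking basket and line up the stock cartons

### The arm

A 7-joint arm with a two-finger parallel gripper is mounted at the origin on the work surface. World frame = base frame: x ahead of the robot, y to its left, z up, the work surface at z = 0. Lengths are in m, angles in rad, forces in N, time in s.
With the tool pointing down it reaches from about 0.4 to 0.85 m from the base axis. Payload 4.5 kg.
Tool frame: the origin (TCP) lies midway between the tips of the shut fingers; the grasp point (between the pads) lies 19 mm behind it; z points along the fingers, y is the line along which they close (so a half turn about z gives the same grasp; the last joint's range is limited). The gripper opens to 88 mm and grips with 3 to 60 N. Pads are 18 mm wide; open, the fingers measure 123 mm over their backs; the gripper's body (75 mm by 187 mm) begins 45 mm behind the grasp point.
Start: joints at [1.352, 0.689, -0.195, 1.565, 0.157, 0.902, -0.215], TCP at [0.156, -0.605, 0.208] pointing down, gripper open.
Joint ranges: [-3.01, 3.01], [-0.46, 2.08], [-1.47, 1.51], [0.13, 2.56], [-1, 4.14], [0.04, 2.09], [-2.66, 2.66]. Speed limits (rad/s): [2.57, 2.57, 3.14, 3.14, 3.14, 3.14, 3.14].

### API

Orientations are given as a unit quaternion [x, y, z, w].
In Python, from plant import sensors, eyes, finish_job gives the robot as it stands.
- The arm moves only by the tool send_rows, never from a script. Its argument "rows" is text: rows parted by semicolons, each of 4 numbers parted by spaces: the shift along the tool's x, y, z normalised to -1 to 1, where 1 is 30 cm, then the turn about the tool's z normalised to -1 to 1, where 1 is 2 pi rad. A call has 1 to 10 rows; each row is the pose to reach, as a shift and turn from the pose commanded when the call began, along the tool's axes at that moment, turning the shorter way round; what a row does not reach only later rows make up. A row lasts 1/12 s, in which the tool goes at most 41.7 mm and 7.16 degrees, less where a joint would pass 70% of its speed; a pose out of reach is approached as far as the arm can. A call with a number of a shift or a turn outside -1 to 1 is refused whole. A call with a gripper value outside its range is refused whole. "jaw" is the closure, from -1 (fully open) to 1 (shut), set as the call begins (left out, the last holds). The fingers move at their own pace and stop on an object; "force" is the grip in N (left out, the last holds). Time passes only in rows, so rows that repeat a pose let the fingers close. It gives the time, the measured TCP pose, the force, the opening and the grip force at its end, in the units of the state.
- sensors.get_state(): the state, without advancing time (a new reading comes with each control period).
- eyes.snapshot(name): name is "scene" or "top" or "wrist"; returns (picture, depth): 420x560x3 uint8, red, green, blue; 420x560 float32, m along the optical axis (not along the pixel's ray), 0 where there is no reading.
- eyes.calibration(name): a dict with "fov_y" (degrees; the focal length in pixels is half the picture's height over the tangent of half this angle, whatever the lens; pixels are square), "cx", "cy" (the principal point, pixels), "dist_coeffs" ([k1, k2, p1, p2, k3] as OpenCV has them; the pictures are not rectified), "world_from_camera" (4x4, takes a point from camera to world coordinates). Camera axes: x right, y down, z forward; pixel columns grow to the right and rows downward; lengths in m; the calibration is good to about 2 mm. A picture is of the moment at which its call begins: read the wrist's pose just before it. calibration takes no time and is no camera call; for the wrist camera it gives the pose at the moment of the call.
- finish_job(): hands the job in; it is judged then, once.
The state is a dict: "clock": time; "q": joint angles; "qd": joint speeds; "joint_torque": joint torques, N m; "tool_pos": TCP position; "eef_rot": TCP orientation; "contact_force": force on the tool from outside, world axes, zero at the start; "moment": the same for the moment, N m; "opening": opening from 0.0 (shut) to 1.0 (fully open); "finger_force": force on a finger pad.
Only numpy, scipy, OpenCV 4.12 (cv2) and the standard library are available. Lean on these libraries where they do the work, as an engineer would, in place of code of your own. Each camera call takes 0.05 s, during which the arm holds its last target. There are 200 camera calls.

### The job

The picking basket is standing where the stock cartons belong. First hang it by its handle on the red double hook under the rack's shelf, its handle bar resting across both prongs, and let go of it; then push the three cartons into an even row: each upright and square, one narrow end flush against the wooden fence, and centred on a yellow mark of its own (any carton at any mark). Leave the other things on the counter and on the rack where they are.

Things in the scene. Friction and masses are not known exactly. Their poses are not given: they have to be found in the camera images.
- basket: blue picking basket with black slots, 100 mm (its x) by 160 mm (its y), walls 65 mm high, about 0.3 kg, with a rigid dark steel arch handle: round bar 10 mm thick, legs at the two ends of y, its level top bar along y at x = 0, straight for 128 mm, centre line 150 mm above the underside. Origin: centre of the underside, z up
- handle (a point): middle of the basket handle's top bar, on its centre line; axes as basket
- rack: fixed wooden rack, 260 mm wide (its y), open at the front, with a red double hook under its shelf. Two 30 mm posts at x +105, y +-112 mm, and a crossbar with a plate whose front is at x +91 mm behind the hook; feet 20 mm high below the posts, from x -30 mm. Origin: on the table under the hook seat, z up; the open front faces -x, about towards the robot
- hook_seat (a point): red double hook: two level prongs 8 mm thick, 45 mm either side of this point, pointing to -x, tips turned up. The point is midway between their centre lines, 235 mm above the table; axes as rack. Prongs level from x -20 to +91 mm; tips rise to x -34 mm, 22 mm above the centre line (26 mm with thickness). A 10 mm bar resting on them has its centre line 9 mm above this point
- shelf_edge (a point): middle of the lower front edge of the rack's shelf board (18 mm thick, 260 mm wide, 150 mm deep), 156 mm above the hook seat and 3 mm behind it; axes as rack. The board covers all behind this edge, so an upright tool does not fit: reach the hook with the tool leaning back about 40 degrees, from the -x side
- fence: fixed dark wooden fence (straight batten) on the table, 360 mm long (its y), 20 mm thick, 30 mm high, with three yellow marks. Origin: mid-length at the foot of its front face; x points away from the cartons' side, into the fence, so cartons stand at negative x; z up
- mark_left (a point): left (+y) yellow mark on the fence: the point at the foot of the fence's front face, at the mark's middle; axes as fence. The marks are 115 mm apart and 30 mm wide
- mark_mid (a point): middle yellow mark on the fence: the point at the foot of the fence's front face, at the mark's middle; axes as fence. The marks are 115 mm apart and 30 mm wide
- mark_right (a point): right (-y) yellow mark on the fence: the point at the foot of the fence's front face, at the mark's middle; axes as fence. The marks are 115 mm apart and 30 mm wide
- carton_red: cardboard carton with a red band round its top, 80 mm (its x) by 60 mm (its y) by 70 mm high, about 0.3 kg, closed and stiff. Origin: centre of the underside, z up. Its x points roughly at the fence: a 60 mm wide end goes against the fence
- carton_white: cardboard carton with a white band round its top, 80 mm (its x) by 60 mm (its y) by 70 mm high, about 0.3 kg, closed and stiff. Origin: centre of the underside, z up. Its x points roughly at the fence: a 60 mm wide end goes against the fence
- carton_green: cardboard carton with a green band round its top, 80 mm (its x) by 60 mm (its y) by 70 mm high, about 0.3 kg, closed and stiff. Origin: centre of the underside, z up. Its x points roughly at the fence: a 60 mm wide end goes against the fence
- filter: bystander, loose: white oil filter, cylinder 72 mm across, 78 mm tall. Origin: centre of the underside
- cleaner: bystander, loose: blue bottle with orange label, 64 mm across, 170 mm tall. Origin: centre of the underside
- tin: bystander, loose: low red tin, 68 mm across, 50 mm tall, on the table under the hook. Origin: centre of the underside
- wrench: bystander, loose: steel wrench, 160 mm long, lying flat
- shelf_box: bystander, loose: white and red box, 70 x 100 x 60 mm, on the rack's top shelf. Origin: centre of the underside
- jar: bystander, loose: amber jar, 60 mm across, 80 mm tall, on the rack's top shelf. Origin: centre of the underside

How it is judged:
By the outcome, as a careful person would: the job done as asked, in the order asked, and still so for the second after the job is handed in, with the robot touching nothing.
It also fails if it takes over 72 s, if anything falls off the work surface, if the arm or the gripper's body presses on something with over 40 N, if the wrist force passes 120 N, or if a joint passes its speed limit or range.

## Working session

There is one attempt and no reset: what is moved stays moved. The work goes in short steps, Python scripts to look and compute and a tool call to move; the robot and the scene stay as the last step left them, time stands still between calls to the robot, and variables do not carry over. Pictures are saved under pics/ and viewed, at most 10 in all, crops included, and the job is handed in when it is done.

Besides the shell and the picture viewer there is one more tool, called after ">>>" as a command line: name --argument value ..., lists and objects as JSON in quotes. send_rows: Moves the arm, as the interface text tells. Scaled input: -1 to 1 covers 30 cm each way for a shift and 2 pi rad each way for a turn. Its arguments: {"type":"object","properties":{"rows":{"type":"string"},"jaw":{"type":"number"},"force":{"type":"number"}},"required":["rows"]}

```bash
ls; mkdir -p pics; cat > h.py <<'E'
import numpy as np, cv2
from plant import sensors, eyes
from scipy.spatial.transform import Rotation as R
def snap(n,fn=None):
    c=eyes.calibration(n); p,d=eyes.snapshot(n)
    if fn: cv2.imwrite('pics/'+fn,cv2.cvtColor(p,cv2.COLOR_RGB2BGR))
    return p,d,c
def K(c):
    f=210/np.tan(np.radians(c['fov_y'])/2); return np.array([[f,0,c['cx']],[0,f,c['cy']],[0,0,1]])
def rays(c,uv):
    uv=np.asarray(uv,float).reshape(-1,1,2)
    n=cv2.undistortPoints(uv,K(c),np.array(c['dist_coeffs'])).reshape(-1,2)
    return np.c_[n,np.ones(len(n))]
def onplane(c,uv,z):
    T=np.array(c['world_from_camera']); d=rays(c,uv)@T[:3,:3].T; o=T[:3,3]
    return o+d*((z-o[2])/d[:,2])[:,None]
def cloud(c,d):
    v,u=np.mgrid[0:420,0:560]; r=rays(c,np.c_[u.ravel(),v.ravel()])
    P=r*d.ravel()[:,None]; T=np.array(c['world_from_camera'])
    return (P@T[:3,:3].T+T[:3,3]).reshape(420,560,3)
def proj(c,P):
    T=np.linalg.inv(np.array(c['world_from_camera'])); P=np.atleast_2d(P)@T[:3,:3].T+T[:3,3]
    return cv2.projectPoints(P,np.zeros(3),np.zeros(3),K(c),np.array(c['dist_coeffs']))[0].reshape(-1,2)
E
python3 - <<'E'
from h import *
print(sensors.get_state())
for n in('scene','top'):
    p,d,c=snap(n,n+'0.png'); print(c); np.savez(n+'0.npz',p=p,d=d)
E
```

```text
pics
{'clock': 0.0, 'q': array([ 1.35180627,  0.68999822, -0.19454364,  1.56636731,  0.15730934,
        0.90251594, -0.21509227]), 'qd': array([ 0.00097171,  0.00011625,  0.0014915 , -0.00037395, -0.00023112,
       -0.00197245,  0.00273335]), 'joint_torque': array([-4.48453477e-05, -5.27562010e+01, -1.26694847e+00, -1.53429991e+01,
       -5.26984571e-02,  6.67474349e-03,  1.88295526e-04]), 'tool_pos': array([ 0.15609777, -0.6044571 ,  0.20699577]), 'eef_rot': array([ 9.92014534e-01,  1.26120052e-01, -1.82641916e-04, -9.29006023e-04]), 'contact_force': array([-0.83615867,  0.42619353, -0.9210656 ]), 'moment': array([ 0.02627322, -0.06995832,  0.00975086]), 'finger_force': 0.0, 'opening': 1.0001764263914286}
{'fov_y': 51.931096259352486, 'cx': 289.0025417264288, 'cy': 209.2501320067696, 'dist_coeffs': array([-0.00879728,  0.        ,  0.        ,  0.        ,  0.        ]), 'world_from_camera': array([[-0.87874282,  0.31675262, -0.35704179,  1.06670602],
       [ 0.47710139,  0.60426803, -0.63814921,  0.90586848],
       [ 0.0136135 , -0.73111416, -0.68211931,  1.1569054 ],
       [ 0.        ,  0.        ,  0.        ,  1.        ]])}
{'fov_y': 43.36275314382648, 'cx': 290.5343930743313, 'cy': 217.2993697875324, 'dist_coeffs': array([-0.11962392,  0.        ,  0.        ,  0.        ,  0.        ]), 'world_from_camera': array([[-0.02698013, -0.99728544,  0.06851146,  0.46975198],
       [-0.99957172,  0.02613792, -0.01315996,  0.01500272],
       [ 0.01133349, -0.06883717, -0.99756353,  1.62659925],
       [ 0.        ,  0.        ,  0.        ,  1.        ]])}
```

View pics/scene0.png

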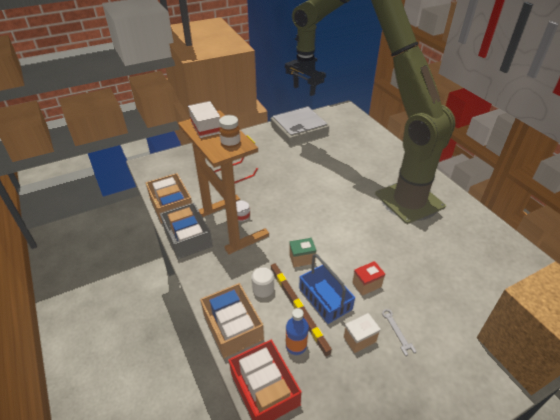

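View pics/top0.png

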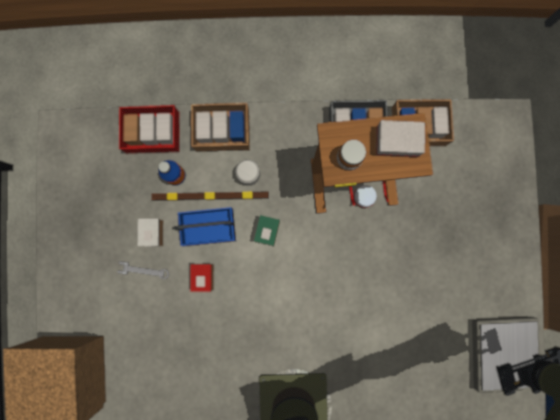

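The scene view shows the basket at about (327,290), in front of the fence. The cartons are red at (370,277), white at (362,332) and green at (303,250), and the rack is at (220,190). In the top view, image up is +x and left is +y. The fence runs from (152,196) to (268,194), with marks at about (172,196), (210,195) and (248,194). The basket is at (207,227), the rack at (375,150), and the prongs are at columns 352 and 388.

```bash
cat > meas.py <<'E'
from h import *
def hsv(p): return cv2.cvtColor(p,cv2.COLOR_RGB2HSV)
def cartons(p,d,c,box=None):
    """top face rectangle (z=.07) from points at height in the cloud"""
    P=cloud(c,d); z=P[...,2]; out={}
    m=((d>0)&(z>.060)&(z<.080)&(P[...,0]>.3)&(P[...,0]<.75)&(P[...,1]>-.1)&(P[...,1]<.55)).astype(np.uint8)
    n,l,s,_=cv2.connectedComponentsWithStats(m)
    for i in range(1,n):
        if s[i,4]<150: continue
        mm=(l==i).astype(np.uint8); cn=max(cv2.findContours(mm,0,1)[0],key=cv2.contourArea)
        w=onplane(c,cn.reshape(-1,2),.07)[:,:2]
        r=cv2.minAreaRect((w*1000).astype(np.float32)); h=hsv(p)[l==i]
        out[i]=(np.round(r[0],1),np.round(r[1],1),round(r[2],1),np.median(h,0),s[i,4])
    return out
if __name__=='__main__':
    import sys
    P={};C={}
    for n in('scene','top'):
        f=np.load(n+'0.npz');p,d=f['p'],f['d'];c=eyes.calibration(n);C[n]=c;P[n]=cloud(c,d)
        print(n); 
        for v in cartons(p,d,c).values(): print(v)
        h=hsv(p)
        y=cv2.inRange(h,(20,150,120),(35,255,255)); k,l,s,ce=cv2.connectedComponentsWithStats(y)
        for i in range(1,k):
            if s[i,4]>15: print('yellow',s[i],ce[i].round(1),P[n][l==i].mean(0).round(4), onplane(c,ce[i],.03).round(4))
        b=cv2.inRange(h,(105,150,60),(125,255,255));Q=P[n]
        m=(b>0)&(Q[...,2]>.05)&(Q[...,2]<.08)&(Q[...,0]<.62)&(Q[...,0]>.4)&(Q[...,1]>0)
        print('basket rim',cv2.minAreaRect((Q[m][:,:2]*1000).astype(np.float32)))
        m=(Q[...,2]>.12)&(Q[...,2]<.17)&(Q[...,0]<.62)&(Q[...,0]>.4)&(Q[...,1]>.05)&(Q[...,1]<.35)
        q=Q[m]; print('handle',len(q)); 
        if len(q)>5: print(q.min(0),q.max(0),q.mean(0),cv2.fitLine(q[:,:2].astype(np.float32),2,0,.01,.01).ravel())
        rd=cv2.inRange(h,(0,150,80),(6,255,255))|cv2.inRange(h,(174,150,80),(180,255,255))
        m=(rd>0)&(Q[...,2]>.2)&(Q[...,2]<.3)&(Q[...,0]>.4); q=Q[m]; print('hook',len(q))
        if len(q): 
            vu=np.argwhere(m); o=np.argsort(q[:,1]); print(np.c_[q,vu[:,::-1]][o][::max(1,len(q)//25)].round(3))
        wood=(Q[...,2]>.37)&(Q[...,2]<.425)&(Q[...,0]>.3)&(Q[...,1]<0)&(Q[...,0]<1.1)&(Q[...,1]>-.6)
        q=Q[wood]; print('shelf',len(q),cv2.minAreaRect((q[:,:2]*1000).astype(np.float32)))
        print(np.percentile(q[:,2],[1,50,99]))
E
python3 meas.py
```

```text
scene
(array([544.2,  73.1]), array([69.6, 82.1]), 74.9, array([ 68.,  75., 134.]), np.int32(350))
(array([412.2, 268.2]), array([66.3, 85.3]), 88.6, array([  2., 178., 198.]), np.int32(419))
(array([717.4, 125.6]), array([75.4, 64.5]), 84.5, array([ 19.,  20., 220.]), np.int32(320))
(array([549.6, 422. ]), array([64.5, 84.7]), 89.2, array([ 19.,  19., 224.]), np.int32(569))
yellow [277 273   9  11  64] [280.6 277.3] [0.6561 0.1237 0.0265] [[0.6574 0.1261 0.03  ]]
yellow [293 298  10  10  70] [297.4 302.9] [0.6562 0.2368 0.0265] [[0.6575 0.2389 0.03  ]]
yellow [311 327  12  13  94] [316.3 332.7] [0.6624 0.3594 0.038 ] [[0.6594 0.3557 0.03  ]]
basket rim ((590.4712524414062, 270.22314453125), (79.85292053222656, 178.09458923339844), 34.974369049072266)
handle 183
[0.55092657 0.16850682 0.12006422] [0.57215233 0.32913233 0.15828969] [0.561358   0.25727931 0.14802547] [ 0.07604042 -0.99710476  0.561358    0.2572793 ]
hook 22
[[ 6.28e-01 -2.55e-01  2.36e-01  2.38e+02  1.62e+02]
 [ 6.36e-01 -2.54e-01  2.35e-01  2.36e+02  1.63e+02]
 [ 6.48e-01 -2.52e-01  2.37e-01  2.33e+02  1.64e+02]
 [ 6.
[... 3100 characters left out ...]
1  3.52e+02  1.98e+02]
 [ 6.09e-01 -1.67e-01  2.41e-01  3.52e+02  1.99e+02]
 [ 6.06e-01 -1.66e-01  2.48e-01  3.52e+02  2.00e+02]
 [ 6.31e-01 -1.66e-01  2.38e-01  3.51e+02  1.91e+02]
 [ 6.28e-01 -1.65e-01  2.39e-01  3.51e+02  1.92e+02]
 [ 6.20e-01 -1.65e-01  2.38e-01  3.51e+02  1.95e+02]
 [ 6.23e-01 -1.65e-01  2.41e-01  3.51e+02  1.94e+02]
 [ 6.17e-01 -1.65e-01  2.42e-01  3.51e+02  1.96e+02]
 [ 6.39e-01 -1.63e-01  2.37e-01  3.50e+02  1.88e+02]
 [ 6.36e-01 -1.63e-01  2.40e-01  3.50e+02  1.89e+02]
 [ 6.41e-01 -1.60e-01  2.44e-01  3.49e+02  1.87e+02]]
shelf 4744 ((709.0580444335938, -203.24649047851562), (154.417236328125, 261.5679931640625), 5.449111461639404)
[0.39778438 0.40926197 0.41776155]
```

>>> send_rows --rows "0 0.2 -0.2 0;0 0.4 -0.2 0;0 0.6 -0.2 0;0 0.8 -0.2 0;0 1 -0.2 0;0 1 -0.2 0;0 1 -0.2 0;0 1 -0.2 0"

```text
clock: 0.77
tool_pos: [0.2144, -0.8417, 0.26]
eef_rot: [0.993, 0.121, 0.005, 0.006]
contact_force: [-3.4, -1.6, -0.5]
opening: 0.998
finger_force: 0.0
```

```bash
python3 -c "
from h import *
s=sensors.get_state();print(s['clock'],s['q'].round(3),s['tool_pos'],R.from_quat(s['eef_rot']).as_matrix().round(3))"
```

```text
0.7667 [ 1.267  1.196  0.058  0.194 -0.063  1.739 -0.052] [ 0.21440254 -0.84168709  0.26003017] [[ 0.971  0.239  0.011]
 [ 0.239 -0.971 -0.01 ]
 [ 0.009  0.012 -1.   ]]
```

>>> send_rows --rows "0 0.3 0.3 0;0 0.6 0.6 0;0 1 0.8 0;0 1 0.8 0;0 1 0.8 0"

```text
clock: 1.18
tool_pos: [0.2225, -0.885, 0.1213]
eef_rot: [0.993, 0.119, 0.004, 0.019]
contact_force: [-0.3, -0.0, -0.3]
opening: 1.0
finger_force: 0.0
```

```bash
python3 -c "
from h import *
s=sensors.get_state();print(s['clock'],s['q'].round(3),s['tool_pos'],R.from_quat(s['eef_rot']).as_matrix().round(3))"
```

```text
1.1833 [ 1.245  1.414  0.855  0.137 -0.847  1.598  0.016] [ 0.22253894 -0.88497229  0.12127856] [[ 0.972  0.236  0.012]
 [ 0.236 -0.971 -0.038]
 [ 0.003  0.04  -0.999]]
```

>>> send_rows --rows "0 -0.15 -0.15 0;0 -0.25 -0.3 0;0 -0.4 -0.3 0;0 -0.5 -0.3 0;0 -0.5 -0.3 0;0 -0.5 -0.3 0"

```text
clock: 1.68
tool_pos: [0.1859, -0.7324, 0.2088]
eef_rot: [0.993, 0.119, 0.005, 0.019]
contact_force: [-0.5, -1.5, -0.4]
opening: 1.0
finger_force: 0.0
```

```bash
python3 -c "
from h import *
s=sensors.get_state();print(s['clock'],s['q'].round(3),s['tool_pos'],R.from_quat(s['eef_rot']).as_matrix().round(3))"
```

```text
1.6833 [ 0.932  1.011  0.891  1.173 -0.781  1.248  0.452] [ 0.18594443 -0.73236969  0.20877005] [[ 0.972  0.236  0.014]
 [ 0.236 -0.971 -0.037]
 [ 0.005  0.04  -0.999]]
```

```bash
cat > go.py <<'E'
from h import *
import sys
def pose():
    s=sensors.get_state(); return s,np.array(s['tool_pos']),R.from_quat(s['eef_rot']).as_matrix()
def show():
    s,p,M=pose(); z=M[:,2]
    print('t %.2f'%s['clock'],'q',s['q'].round(2),'tcp',p.round(4),'lean %.1f az %.1f'%(np.degrees(np.arccos(-z[2])),np.degrees(np.arctan2(z[1],z[0]))),'y',M[:,1].round(3),'x',M[:,0].round(3))
def shift(*T,grasp=False):
    s,p,M=pose()
    if grasp: p=p-.019*M[:,2]
    for t in T: print((M.T@(np.array(t)-p)/.3).round(4), 'dist mm %.0f'%(1000*np.linalg.norm(t-p)))
def turn_to(ydir):
    """turn about z so that tool y is as close as possible to ydir"""
    s,p,M=pose(); v=M.T@np.array(ydir); return np.arctan2(-v[0],v[1])/(2*np.pi)
E
python3 -c "
from go import *
show();shift((.15,-.5,.35),(.42,-.2,.4),(.7,.08,.4));print(turn_to((1,-.009,0)))"
```

```text
t 1.68 q [ 0.93  1.01  0.89  1.17 -0.78  1.25  0.45] tcp [ 0.1859 -0.7324  0.2088] lean 2.3 az -69.5 y [ 0.236 -0.971  0.04 ] x [0.972 0.236 0.005]
[ 0.0689 -0.7617 -0.5011] dist mm 274
[ 1.1806 -1.5136 -0.6924] dist mm 612
[ 2.3081 -2.1995 -0.7142] dist mm 980
-0.2106456195902777
```

>>> send_rows --rows "0.07 -0.76 -0.5 0;0.07 -0.76 -0.5 0;0.07 -0.76 -0.5 0;0.07 -0.76 -0.5 0;0.07 -0.76 -0.5 0;0.07 -0.76 -0.5 0;0.07 -0.76 -0.5 0"

```text
clock: 2.27
tool_pos: [0.1498, -0.5007, 0.35]
eef_rot: [0.993, 0.119, 0.005, 0.02]
contact_force: [-0.7, 0.1, -0.5]
opening: 0.998
finger_force: 0.0
```

>>> send_rows --rows "0.95 -0.65 -0.17 -0.17;0.95 -0.65 -0.17 -0.17;0.95 -0.65 -0.17 -0.17;0.95 -0.65 -0.17 -0.17;0.95 -0.65 -0.17 -0.17;0.95 -0.65 -0.17 -0.17;0.95 -0.65 -0.17 -0.17;0.95 -0.65 -0.17 -0.17;0.95 -0.65 -0.17 -0.17;0.95 -0.65 -0.17 -0.17"

```text
clock: 3.1
tool_pos: [0.3842, -0.2411, 0.3923]
eef_rot: [0.79, 0.613, -0.006, 0.02]
contact_force: [0.6, 0.0, -0.8]
opening: 0.999
finger_force: 0.0
```

```bash
python3 -c "
from go import *
show();shift((.65,.06,.4));print(turn_to((1,-.009,0)))"
```

```text
t 3.10 q [-0.25  0.34  1.    1.81 -0.29  1.12  0.58] tcp [ 0.3842 -0.2411  0.3923] lean 2.3 az -69.2 y [ 0.968 -0.249  0.024] x [ 0.249  0.968 -0.033]
[ 1.1915  0.6088 -0.0512] dist mm 402
-0.03869060714564073
```

>>> send_rows --rows "0.99 0.5 -0.05 -0.039;0.99 0.5 -0.05 -0.039;0.99 0.5 -0.05 -0.039;0.99 0.5 -0.05 -0.039;0.99 0.5 -0.05 -0.039;0.99 0.5 -0.05 -0.039;0.99 0.5 -0.05 -0.039;0.99 0.5 -0.05 -0.039;0.99 0.5 -0.05 -0.039"

```text
clock: 3.85
tool_pos: [0.6073, 0.0105, 0.3982]
eef_rot: [0.71, 0.704, -0.008, 0.018]
contact_force: [-1.5, 1.4, -1.3]
opening: 1.002
finger_force: 0.0
```

>>> send_rows --rows "0.2 0.9 0 0;0.2 0.9 0 0;0.2 0.9 0 0;0.2 0.9 0 0;0.2 0.9 0 0;0.2 0.9 0 0;0.2 0.9 0 0"

```text
clock: 4.43
tool_pos: [0.8229, 0.0472, 0.3945]
eef_rot: [0.715, 0.699, -0.001, 0.027]
contact_force: [2.7, 0.0, 2.8]
opening: 0.997
finger_force: 0.0
```

```bash
python3 -c "
from go import *
show()"
```

```text
t 4.43 q [-0.17  1.09  0.82  0.15 -0.73  1.91 -0.06] tcp [0.8229 0.0472 0.3945] lean 3.0 az -48.8 y [ 0.999 -0.022  0.036] x [ 0.023  0.999 -0.039]
```

>>> send_rows --rows "0 0.8 0 0;0 0.8 0 0"

```text
clock: 4.6
tool_pos: [0.8149, 0.0394, 0.4075]
eef_rot: [0.716, 0.697, -0.006, 0.027]
contact_force: [1.6, 0.8, 2.2]
opening: 0.999
finger_force: 0.0
```

>>> send_rows --rows "0 0.8 0 0;0 0.8 0 0"

```text
clock: 4.77
tool_pos: [0.8428, 0.0363, 0.3844]
eef_rot: [0.715, 0.698, 0.012, 0.04]
contact_force: [0.4, -0.2, -0.0]
opening: 1.001
finger_force: 0.0
```

```bash
python3 -c "
from go import *
show()"
```

```text
t 4.77 q [-0.15  1.12  1.02  0.14 -0.93  1.88 -0.04] tcp [0.8428 0.0363 0.3844] lean 4.8 az -28.5 y [ 0.997 -0.023  0.074] x [ 0.025  0.999 -0.038]
```

>>> send_rows --rows "0 -0.1 -0.9 0;0 -0.1 -0.9 0;0 -0.1 -0.9 0;0 -0.1 -0.9 0;0 -0.1 -0.9 0;0 -0.1 -0.9 0"

```text
clock: 5.27
tool_pos: [0.7418, 0.0427, 0.5588]
eef_rot: [0.713, 0.699, 0.022, 0.047]
contact_force: [0.5, -0.4, 0.5]
opening: 1.001
finger_force: 0.0
```

>>> send_rows --rows "0 0 -0.7 0;0 0 -0.7 0;0 0 -0.7 0"

```text
clock: 5.52
tool_pos: [0.719, 0.0415, 0.5987]
eef_rot: [0.713, 0.698, 0.033, 0.057]
contact_force: [0.5, -0.7, 0.5]
opening: 1.003
finger_force: 0.0
```

```bash
python3 -c "
from go import *
show()"
```

```text
t 5.52 q [-0.18  0.8   0.47  0.14 -0.37  2.09 -0.09] tcp [0.719  0.0415 0.5987] lean 7.5 az -15.4 y [ 0.992 -0.02   0.127] x [ 0.025  0.999 -0.032]
```

>>> send_rows --rows "0 0 -0.7 0;0 0 -0.7 0;0 0 -0.7 0"

```text
clock: 5.77
tool_pos: [0.7008, 0.0438, 0.6467]
eef_rot: [0.71, 0.697, 0.06, 0.078]
contact_force: [-0.7, 0.7, 0.8]
opening: 1.0
finger_force: 0.0
```

>>> send_rows --rows "0 0.7 0 0;0 0.7 0 0"

```text
clock: 5.93
tool_pos: [0.7067, 0.041, 0.6385]
eef_rot: [0.711, 0.697, 0.059, 0.074]
contact_force: [0.8, -0.6, -0.3]
opening: 1.004
finger_force: 0.0
```

```bash
python3 -c "
from go import *
show()"
```

```text
t 5.93 q [-0.19  0.77  0.83  0.14 -0.7   2.09 -0.05] tcp [0.7067 0.041  0.6385] lean 10.8 az -6.7 y [ 0.982 -0.018  0.187] x [ 0.022  1.    -0.018]
```

>>> send_rows --rows "0 0 -0.7 0;0 0 -0.7 0;0 0 -0.7 0;0 0 -0.7 0"

```text
clock: 6.27
tool_pos: [0.6821, 0.0416, 0.6876]
eef_rot: [0.707, 0.695, 0.084, 0.095]
contact_force: [-0.5, -0.6, 0.1]
opening: 1.0
finger_force: 0.0
```

>>> send_rows --rows "0 0 -0.7 0;0 0 -0.7 0;0 0 -0.7 0;0 0 -0.7 0"

```text
clock: 6.6
tool_pos: [0.6571, 0.0409, 0.7341]
eef_rot: [0.704, 0.692, 0.11, 0.118]
contact_force: [0.8, 0.6, 0.4]
opening: 1.0
finger_force: 0.0
```

>>> send_rows --rows "0 0 -0.7 0;0 0 -0.7 0;0 0 -0.7 0;0 0 -0.7 0"

```text
clock: 6.93
tool_pos: [0.6289, 0.0408, 0.7787]
eef_rot: [0.699, 0.688, 0.136, 0.14]
contact_force: [0.4, 0.7, 0.7]
opening: 0.999
finger_force: 0.0
```

>>> send_rows --rows "0 0 -0.7 0;0 0 -0.7 0;0 0 -0.7 0;0 0 -0.7 0"

```text
clock: 7.27
tool_pos: [0.5978, 0.0398, 0.8211]
eef_rot: [0.693, 0.683, 0.162, 0.162]
contact_force: [-0.2, 0.2, 0.8]
opening: 1.004
finger_force: 0.0
```

```bash
python3 -c "
from go import *
show()"
```

```text
t 7.27 q [-0.24  0.47  0.54  0.13 -0.37  2.09 -0.09] tcp [0.5978 0.0398 0.8211] lean 26.5 az -0.3 y [ 0.895 -0.014  0.446] x [0.013 1.    0.004]
```

>>> send_rows --rows "0 0 -0.7 0;0 0 -0.7 0;0 0 -0.7 0;0 0 -0.7 0"

```text
clock: 7.6
tool_pos: [0.5641, 0.0381, 0.8612]
eef_rot: [0.687, 0.678, 0.188, 0.183]
contact_force: [0.2, 0.0, 0.6]
opening: 1.001
finger_force: 0.0
```

>>> send_rows --rows "0 0 -0.7 0;0 0 -0.7 0;0 0 -0.7 0;0 0 -0.7 0"

```text
clock: 7.93
tool_pos: [0.5282, 0.0357, 0.8986]
eef_rot: [0.679, 0.672, 0.213, 0.204]
contact_force: [-0.9, -0.2, 0.5]
opening: 0.999
finger_force: 0.0
```

>>> send_rows --rows "0 0 -0.7 0;0 0 -0.7 0;0 0 -0.7 0;0 0 -0.7 0"

```text
clock: 8.27
tool_pos: [0.4904, 0.0324, 0.9331]
eef_rot: [0.671, 0.665, 0.238, 0.225]
contact_force: [-0.2, -0.1, -0.0]
opening: 0.999
finger_force: 0.0
```

>>> send_rows --rows "0 0 -0.7 0;0 0 -0.7 0;0 0 -0.7 0;0 0 -0.7 0"

```text
clock: 8.6
tool_pos: [0.4507, 0.028, 0.965]
eef_rot: [0.663, 0.657, 0.263, 0.245]
contact_force: [-0.3, -0.4, 0.0]
opening: 1.002
finger_force: 0.0
```

```bash
python3 -c "
from go import *
show()
shift((.5,.2,.5),(.45,.24,.3),(.557,.246,.15))
z=pose()[2][:,2]; b=np.array([-.0765,.997,0]); print(turn_to(np.cross(b,-z)),turn_to(np.cross(z,b)))"
```

```text
t 8.60 q [-0.43  0.2   0.7   0.13 -0.34  2.09 -0.08] tcp [0.4507 0.028  0.965 ] lean 42.2 az 1.7 y [ 0.742 -0.016  0.671] x [-0.001  1.     0.026]
[ 0.5327 -0.9273  1.2708] dist mm 498
[ 0.6489 -1.5002  1.6558] dist mm 698
[ 0.6555 -1.5714  2.2662] dist mm 850
-0.011650792582053471 -0.011650792582053471
```

>>> send_rows --rows "0.22 -0.5 0.66 0;0.22 -0.5 0.66 0;0.22 -0.5 0.66 0;0.22 -0.5 0.66 0;0.22 -0.5 0.66 0;0.22 -0.5 0.66 0;0.22 -0.5 0.66 0"

```text
clock: 9.18
tool_pos: [0.4511, 0.0643, 0.8513]
eef_rot: [0.662, 0.657, 0.264, 0.245]
contact_force: [1.4, -0.6, 0.8]
opening: 0.997
finger_force: 0.0
```

>>> send_rows --rows "0.22 -0.5 0.66 0;0.22 -0.5 0.66 0;0.22 -0.5 0.66 0;0.22 -0.5 0.66 0;0.22 -0.5 0.66 0;0.22 -0.5 0.66 0;0.22 -0.5 0.66 0"

```text
clock: 9.77
tool_pos: [0.4673, 0.1339, 0.5946]
eef_rot: [0.664, 0.66, 0.252, 0.243]
contact_force: [-0.3, -1.4, -0.9]
opening: 0.999
finger_force: 0.0
```

```bash
python3 -c "
from go import *
show()
z=pose()[2][:,2];G=np.array([.559,.246,.15]);print(z.round(3))
shift(G-.1*z,grasp=True)
b=np.array([-.0765,.997,0]); print(turn_to(np.cross(z,b)))"
```

```text
t 9.77 q [-1.23 -0.19  0.41  1.84  0.67  1.02 -1.04] tcp [0.4673 0.1339 0.5946] lean 41.0 az 0.9 y [ 0.754 -0.009  0.656] x [0.    1.    0.013]
[ 0.656  0.01  -0.754]
[ 0.3538 -0.7458  1.0522] dist mm 401
-0.01063227077302921
```

>>> send_rows --rows "0.24 -0.5 0.7 0;0.24 -0.5 0.7 0;0.24 -0.5 0.7 0;0.24 -0.5 0.7 0;0.24 -0.5 0.7 0;0.24 -0.5 0.7 0;0.24 -0.5 0.7 0;0.24 -0.5 0.7 0"

```text
clock: 10.43
tool_pos: [0.5018, 0.2163, 0.3508]
eef_rot: [0.663, 0.657, 0.262, 0.245]
contact_force: [-0.2, 0.5, 0.0]
opening: 0.998
finger_force: 0.0
```

```bash
python3 -c "
from go import *
show()
z=pose()[2][:,2];G=np.array([.559,.246,.15]);print(z.round(3))
shift(G-.08*z,grasp=True)
b=np.array([-.0765,.997,0]); print(turn_to(np.cross(z,b)))
p,d,c=snap('wrist','w1.png')
print(proj(c,G))"
```

```text
t 10.43 q [-1.2   0.26  0.51  2.3   1.48  0.33 -2.12] tcp [0.5018 0.2163 0.3508] lean 42.0 az 1.6 y [ 0.743 -0.017  0.669] x [-0.     1.     0.025]
[ 0.669  0.019 -0.743]
[ 0.0821 -0.3075  0.4234] dist mm 159
-0.011741412031380438
[[205.16393708 157.06021349]]
```

View pics/w1.png

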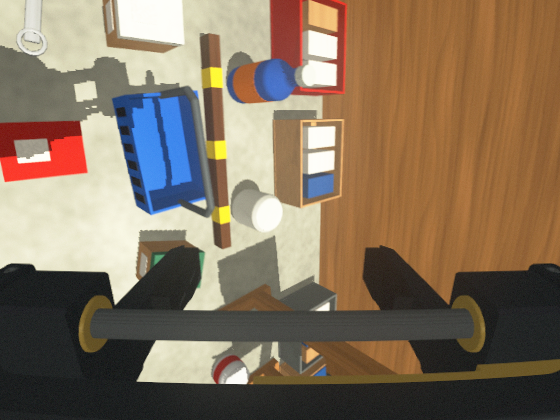

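The wrist view shows the handle bar at column 203, rows 95–215. My measured handle point projects to (205,157), so the two agree.

>>> send_rows --rows "0.08 -0.3 0.4 -0.012;0.08 -0.3 0.4 -0.012;0.08 -0.3 0.4 -0.012;0.08 -0.3 0.4 -0.012;0.08 -0.3 0.4 -0.012;0.08 -0.3 0.4 -0.012"

```text
clock: 10.98
tool_pos: [0.5149, 0.2335, 0.236]
eef_rot: [0.635, 0.684, 0.246, 0.264]
contact_force: [-0.2, 0.5, -1.0]
opening: 1.002
finger_force: 0.0
```

```bash
python3 -c "
from go import *
show()
z=pose()[2][:,2];G=np.array([.559,.246,.15])
p,d,c=snap('wrist','w2.png')
Q=cloud(c,d); m=(Q[...,2]>.135)&(Q[...,2]<.175)&(Q[...,0]>.51)&(Q[...,0]<.6)&(Q[...,1]>.19)&(Q[...,1]<.31)&(d>0)
q=Q[m];print(len(q),q.mean(0),cv2.fitLine(q[:,:2].astype(np.float32),2,0,.01,.01).ravel())
shift(G,grasp=True)
b=np.array([-.0765,.997,0]); print(turn_to(np.cross(z,b)))
"
```

```text
t 10.98 q [-0.63  0.53 -0.3   2.39  1.94  0.74 -2.63] tcp [0.5149 0.2335 0.236 ] lean 42.3 az 0.1 y [0.738 0.074 0.671] x [-0.055  0.997 -0.049]
1462 [0.55306367 0.25461513 0.15372479] [ 0.07661013 -0.99706113  0.5530637   0.25461513]
[ 0.0357 -0.0618  0.3694] dist mm 113
0.0030633514141669826
```

>>> send_rows --rows "0 0 0 0.25;0 0 0 0.25;0 0 0 0.25;0 0 0 0.25;0 0 0 0.25;0 0 0 0.25;0 0 0 0.25;0 0 0 0.25;0 0 0 0.25;0 0 0 0.25"

```text
clock: 11.87
tool_pos: [0.5534, 0.2245, 0.2665]
eef_rot: [0.853, 0.431, 0.264, 0.13]
contact_force: [0.1, 0.6, 0.2]
opening: 1.0
finger_force: 0.0
```

```bash
python3 -c "
from go import *
show()"
```

```text
t 11.87 q [ 0.14  0.83 -1.47  2.13  1.54  1.33 -2.65] tcp [0.5534 0.2245 0.2665] lean 34.2 az 0.6 y [ 0.666 -0.596  0.448] x [0.49  0.803 0.339]
```

>>> send_rows --rows "0 0 -0.3 -0.2;0 0 -0.3 -0.2;0 0 -0.3 -0.2;0 0 -0.3 -0.2;0 0 -0.3 -0.2;0 0 -0.3 -0.2;0 0 -0.3 -0.2;0 0 -0.3 -0.2;0 0 -0.3 -0.2;0 0 -0.3 -0.2"

```text
clock: 12.7
tool_pos: [0.5018, 0.2241, 0.3414]
eef_rot: [0.435, 0.851, 0.138, 0.261]
contact_force: [0.4, 0.3, 0.1]
opening: 1.0
finger_force: 0.0
```

```bash
python3 -c "
from go import *
show()"
```

```text
t 12.70 q [ 0.17  0.58 -1.47  2.12  1.32  1.19 -1.31] tcp [0.5018 0.2241 0.3414] lean 34.4 az 0.7 y [0.668 0.583 0.462] x [-0.485  0.812 -0.325]
```

>>> send_rows --rows "0 0 0 -0.2;0 0 0 -0.2;0 0 0 -0.2;0 0 0 -0.2;0 0 0 -0.2;0 0 0 -0.2;0 0 0 -0.2;0 0 0 -0.2;0 0 0 -0.2;0 0 0 -0.2"

```text
clock: 13.53
tool_pos: [0.5018, 0.2241, 0.3414]
eef_rot: [-0.145, 0.944, -0.041, 0.292]
contact_force: [-0.5, 1.0, -0.1]
opening: 0.998
finger_force: 0.0
```

```bash
python3 -c "
from go import *
show()"
```

```text
t 13.53 q [ 0.17  0.58 -1.47  2.12  1.32  1.19 -0.06] tcp [0.5018 0.2241 0.3414] lean 34.4 az 0.7 y [-0.249  0.955 -0.163] x [-0.787 -0.297 -0.54 ]
```

```bash
python3 -c "
from go import *
shift((.63,.15,.60),(.62,.06,.78))"
```

```text
[-0.7288 -0.4826 -0.4721] dist mm 298
[-0.9375 -0.8583 -0.9883] dist mm 483
```

>>> send_rows --rows "-0.73 -0.48 -0.47 0;-0.73 -0.48 -0.47 0;-0.73 -0.48 -0.47 0;-0.73 -0.48 -0.47 0;-0.73 -0.48 -0.47 0;-0.73 -0.48 -0.47 0;-0.73 -0.48 -0.47 0;-0.73 -0.48 -0.47 0"

```text
clock: 14.2
tool_pos: [0.6341, 0.1465, 0.6061]
eef_rot: [-0.138, 0.944, -0.038, 0.297]
contact_force: [0.4, -0.1, -0.1]
opening: 1.002
finger_force: 0.0
```

>>> send_rows --rows "-0.21 -0.38 -0.52 0;-0.21 -0.38 -0.52 0;-0.21 -0.38 -0.52 0;-0.21 -0.38 -0.52 0;-0.21 -0.38 -0.52 0;-0.21 -0.38 -0.52 0"

```text
clock: 14.7
tool_pos: [0.6198, 0.0543, 0.7874]
eef_rot: [-0.138, 0.944, -0.037, 0.298]
contact_force: [0.4, 1.0, 0.9]
opening: 0.995
finger_force: 0.0
```

```bash
python3 -c "
from go import *
show()"
```

```text
t 14.70 q [ 0.4   0.37 -1.38  0.75  0.83  1.73  1.36] tcp [0.6198 0.0543 0.7874] lean 35.0 az 1.2 y [-0.238  0.959 -0.153] x [-0.784 -0.283 -0.553]
```

>>> send_rows --rows "0 0 -0.7 0;0 0 -0.7 0;0 0 -0.7 0;0 0 -0.7 0;0 0 -0.7 0"

```text
clock: 15.12
tool_pos: [0.555, 0.0527, 0.8688]
eef_rot: [-0.139, 0.95, -0.033, 0.279]
contact_force: [1.3, -0.5, -1.5]
opening: 0.998
finger_force: 0.0
```

>>> send_rows --rows "0 0 -0.7 0;0 0 -0.7 0;0 0 -0.7 0;0 0 -0.7 0"

```text
clock: 15.45
tool_pos: [0.5507, 0.0372, 0.8658]
eef_rot: [-0.128, 0.956, -0.024, 0.263]
contact_force: [0.5, 0.3, -0.3]
opening: 0.997
finger_force: 0.0
```

>>> send_rows --rows "0 0 -0.7 0;0 0 -0.7 0;0 0 -0.7 0;0 0 -0.7 0"

```text
clock: 15.78
tool_pos: [0.5292, 0.0287, 0.8981]
eef_rot: [-0.122, 0.948, -0.03, 0.293]
contact_force: [0.2, -1.2, -0.7]
opening: 0.996
finger_force: 0.0
```

```bash
python3 -c "
from go import *
show()"
```

```text
t 15.78 q [-0.27  0.33  0.48  0.13 -0.28  2.09  1.75] tcp [0.5292 0.0287 0.8981] lean 34.3 az 1.6 y [-0.213  0.969 -0.128] x [-0.798 -0.248 -0.549]
```

>>> send_rows --rows "0 0 -0.7 0;0 0 -0.7 0;0 0 -0.7 0;0 0 -0.7 0"

```text
clock: 16.12
tool_pos: [0.4901, 0.0287, 0.9332]
eef_rot: [-0.126, 0.936, -0.026, 0.326]
contact_force: [-0.3, 0.7, 0.2]
opening: 0.999
finger_force: 0.0
```

>>> send_rows --rows "0 0 -0.7 0;0 0 -0.7 0;0 0 -0.7 0;0 0 -0.7 0"

```text
clock: 16.45
tool_pos: [0.4509, 0.0232, 0.9645]
eef_rot: [-0.125, 0.925, -0.027, 0.358]
contact_force: [-0.4, 0.1, -0.3]
opening: 1.0
finger_force: 0.0
```

>>> send_rows --rows "0 0 -0.7 0;0 0 -0.7 0;0 0 -0.7 0;0 0 -0.7 0"

```text
clock: 16.78
tool_pos: [0.4108, 0.0158, 0.993]
eef_rot: [-0.124, 0.913, -0.028, 0.389]
contact_force: [-0.2, -0.2, -0.5]
opening: 1.001
finger_force: 0.0
```

```bash
python3 -c "
from go import *
show();shift((.7,.05,.75),(.72,.15,.5),(.55,.22,.35))"
```

```text
t 16.78 q [-0.46  0.13  0.7   0.13 -0.32  2.09  1.76] tcp [0.4108 0.0158 0.993 ] lean 45.9 az 3.6 y [-0.204  0.968 -0.147] x [-0.667 -0.248 -0.703]
[-0.1023  0.0322  1.2597] dist mm 379
[0.3562 0.4636 1.9028] dist mm 597
[1.0277 0.8787 1.8556] dist mm 689
```

>>> send_rows --rows "-0.08 0.03 0.95 0;-0.08 0.03 0.95 0;-0.08 0.03 0.95 0;-0.08 0.03 0.95 0;-0.08 0.03 0.95 0;-0.08 0.03 0.95 0;-0.08 0.03 0.95 0"

```text
clock: 17.37
tool_pos: [0.5799, 0.0389, 0.8506]
eef_rot: [-0.125, 0.913, -0.027, 0.387]
contact_force: [1.8, 0.5, -0.0]
opening: 0.995
finger_force: 0.0
```

>>> send_rows --rows "0.38 0.43 0.95 0;0.38 0.43 0.95 0;0.38 0.43 0.95 0;0.38 0.43 0.95 0;0.38 0.43 0.95 0;0.38 0.43 0.95 0;0.38 0.43 0.95 0"

```text
clock: 17.95
tool_pos: [0.6676, 0.1341, 0.589]
eef_rot: [-0.124, 0.913, -0.028, 0.387]
contact_force: [0.9, 1.8, 0.2]
opening: 0.997
finger_force: 0.0
```

```bash
python3 -c "
from go import *
show();shift((.60,.2,.38),(.54,.23,.32))"
```

```text
t 17.95 q [-0.97  0.19  0.75  1.63  0.05  0.59  1.53] tcp [0.6676 0.1341 0.589 ] lean 45.7 az 3.6 y [-0.205  0.968 -0.147] x [-0.67  -0.248 -0.7  ]
[0.5841 0.3612 0.3359] dist mm 229
[0.8332 0.5283 0.3374] dist mm 313
```

>>> send_rows --rows "0.58 0.36 0.33 0;0.58 0.36 0.33 0;0.58 0.36 0.33 0;0.58 0.36 0.33 0;0.58 0.36 0.33 0;0.58 0.36 0.33 0;0.58 0.36 0.33 0"

```text
clock: 18.53
tool_pos: [0.5993, 0.1989, 0.3894]
eef_rot: [-0.125, 0.916, -0.031, 0.381]
contact_force: [0.0, 1.2, 0.0]
opening: 0.996
finger_force: 0.0
```

```bash
python3 -c "
from go import *
show();z=pose()[2][:,2];G=np.array([.559,.246,.15]);print(z.round(3))
shift(G-.12*z,grasp=True)
b=np.array([.0765,-.997,0]); print(turn_to(np.cross(z,b)))"
```

```text
t 18.53 q [-1.21  0.37  0.87  2.12  0.53  0.04  0.84] tcp [0.5993 0.1989 0.3894] lean 44.9 az 3.1 y [-0.206  0.967 -0.153] x [-0.679 -0.253 -0.689]
[ 0.705  0.038 -0.708]
[0.6017 0.3012 0.1396] dist mm 206
-0.21785218268951212
```

>>> send_rows --rows "0.1 0.05 0 -0.218;0.1 0.05 0 -0.218;0.1 0.05 0 -0.218;0.1 0.05 0 -0.218;0.1 0.05 0 -0.218;0.1 0.05 0 -0.218;0.1 0.05 0 -0.218;0.1 0.05 0 -0.218;0.1 0.05 0 -0.218;0.1 0.05 0 -0.218"

```text
clock: 19.37
tool_pos: [0.5784, 0.205, 0.3701]
eef_rot: [-0.475, 0.792, -0.182, 0.337]
contact_force: [0.2, -0.3, 0.3]
opening: 0.999
finger_force: 0.0
```

```bash
python3 -c "
from go import *
show();z=pose()[2][:,2];G=np.array([.559,.246,.15]);print(z.round(3))
shift(G-.12*z,grasp=True)
b=np.array([.0765,-.997,0]); print(turn_to(np.cross(z,b)))"
```

```text
t 19.37 q [-1.23  0.37  0.82  2.19  1.85  0.08  0.28] tcp [0.5784 0.205  0.3701] lean 45.0 az 2.5 y [-0.63   0.482 -0.608] x [-0.322 -0.875 -0.361]
[ 0.706  0.031 -0.707]
[0.1658 0.5531 0.1407] dist mm 178
-0.08879114240127817
```

>>> send_rows --rows "0.16 0.55 0.14 -0.089;0.16 0.55 0.14 -0.089;0.16 0.55 0.14 -0.089;0.16 0.55 0.14 -0.089;0.16 0.55 0.14 -0.089;0.16 0.55 0.14 -0.089;0.16 0.55 0.14 -0.089;0.16 0.55 0.14 -0.089"

```text
clock: 20.03
tool_pos: [0.4904, 0.2444, 0.2242]
eef_rot: [0.672, -0.634, 0.268, -0.275]
contact_force: [-0.3, 0.4, 0.0]
opening: 1.0
finger_force: 0.0
```

```bash
python3 -c "
from go import *
show();z=pose()[2][:,2];G=np.array([.559,.246,.15]);print(z.round(3))
p,d,c=snap('wrist','w3.png')
Q=cloud(c,d); m=(Q[...,2]>.135)&(Q[...,2]<.175)&(Q[...,0]>.51)&(Q[...,0]<.6)&(Q[...,1]>.19)&(Q[...,1]<.31)&(d>0)
q=Q[m];print(len(q))
if len(q)>5: print(q.mean(0),q.max(0),cv2.fitLine(q[:,:2].astype(np.float32),2,0,.01,.01).ravel())
shift(G-.05*z,G,grasp=True)
b=np.array([.0765,-.997,0]); print(turn_to(np.cross(z,b)))"
```

```text
t 20.03 q [-1.03  0.59  0.19  2.5   2.34  0.67 -0.03] tcp [0.4904 0.2444 0.2242] lean 45.1 az 2.4 y [-0.704 -0.046 -0.709] x [ 0.054 -0.998  0.011]
[ 0.708  0.03  -0.705]
1296
[0.553487   0.24630991 0.15358571] [0.56368189 0.30999867 0.15690807] [ 0.07721309 -0.99701464  0.553487    0.24630992]
[0.0042 0.018  0.2346] dist mm 71
[0.0043 0.0183 0.4013] dist mm 121
-0.0015548843974736708
```

>>> send_rows --rows "0.004 0.02 0.13 0;0.004 0.02 0.26 0;0.004 0.02 0.39 0;0.004 0.02 0.395 0;0.004 0.02 0.395 0"

```text
clock: 20.5
tool_pos: [0.5718, 0.2458, 0.137]
eef_rot: [0.671, -0.634, 0.269, -0.276]
contact_force: [-0.9, 0.7, 0.6]
opening: 0.998
finger_force: 0.0
```

>>> send_rows --rows "0 0 0 0;0 0 0 0;0 0 0 0;0 0 0 0;0 0 0 0;0 0 0 0" --jaw 1 --force 12

```text
clock: 21.0
tool_pos: [0.5692, 0.2477, 0.137]
eef_rot: [0.673, -0.633, 0.267, -0.276]
contact_force: [-0.3, -0.7, -0.3]
opening: 0.572
finger_force: 0.0
```

```bash
python3 -c "
from go import *
show();s=pose()[0];print(s['opening'],s['finger_force'],s['contact_force'])
shift((.5575,.246,.15),grasp=True)
M=pose()[2]; print((M.T@np.array([0,0,.12])/.3).round(3))"
```

```text
t 21.00 q [-0.82  0.82  0.11  2.38  2.54  0.79 -0.12] tcp [0.5692 0.2477 0.137 ] lean 45.2 az 2.6 y [-0.704 -0.048 -0.709] x [ 0.057 -0.998  0.011]
0.572115719654994 0.0 [-0.31541424 -0.69041587 -0.254575  ]
[ 0.0039 -0.0029  0.005 ] dist mm 2
[ 0.004 -0.284 -0.282]
```

>>> send_rows --rows "0 0 0 0;0 0 0 0;0 0 0 0;0 0 0 0;0 0 0 0;0 0 0 0;0 0 0 0" --force 15

```text
clock: 21.58
tool_pos: [0.5694, 0.2473, 0.1364]
eef_rot: [0.673, -0.633, 0.267, -0.275]
contact_force: [-0.1, -0.5, -0.2]
opening: 0.041
finger_force: 0.0
```

```bash
python3 -c "
from go import *
show();s=pose()[0];print(s['opening'],s['finger_force'],s['contact_force'])"
```

```text
t 21.58 q [-0.82  0.82  0.11  2.38  2.54  0.79 -0.12] tcp [0.5694 0.2473 0.1364] lean 45.1 az 2.6 y [-0.704 -0.048 -0.709] x [ 0.056 -0.998  0.011]
0.04104952254148109 0.0 [-0.10408381 -0.47474202 -0.24872519]
```

```bash
python3 -c "
from go import *
p,d,c=snap('wrist');p2,d2,c2=snap('scene')
a=cv2.resize(p2[230:350,250:390],(490,420)); im=np.hstack([cv2.resize(p,(560,420))[:,:300],a])
cv2.imwrite('pics/m4.png',cv2.cvtColor(im,cv2.COLOR_RGB2BGR))
for (d_,c_) in((d,c),(d2,c2)):
  Q=cloud(c_,d_); m=(Q[...,2]>.135)&(Q[...,2]<.175)&(Q[...,0]>.45)&(Q[...,0]<.65)&((abs(Q[...,1]-.246)>.035)&(abs(Q[...,1]-.246)<.065))&(d_>0)
  q=Q[m];print(len(q),q.mean(0) if len(q) else '')
s=pose();print('grasp',s[1]-.019*s[2][:,2],'TCP px',proj(c,s[1]),proj(c,s[1]-.019*s[2][:,2]))"
```

```text
1240 [0.55610967 0.20726157 0.15331774]
63 [0.5617721  0.25229861 0.1515306 ]
grasp [0.55597163 0.24663736 0.14980513] TCP px [[281.04296404 238.0858508 ]] [[280.95731355 251.337726  ]]
```

View pics/m4.png

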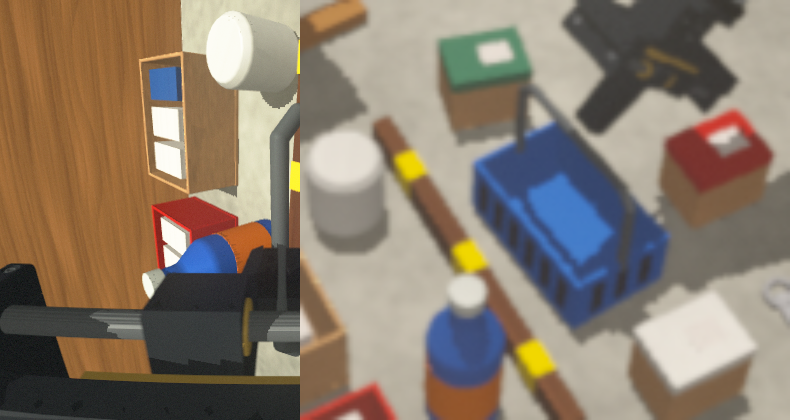

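```bash
python3 -c "
from go import *
p,d,c=snap('wrist','w5.png'); Q=cloud(c,d)
for r in (120,160,200,230,250,280,300): print(r,[tuple(Q[r,k].round(3)) for k in (275,283,290)])
s=pose();print(s[0]['clock'],s[0]['opening'],proj(c,[[.553,.31,.15],[.5615,.19,.15],[.5566,.246,.15]]))"
```

```text
120 [(np.float64(0.721), np.float64(0.188), np.float64(0.001)), (np.float64(0.561), np.float64(0.174), np.float64(0.148)), (np.float64(0.559), np.float64(0.174), np.float64(0.146))]
160 [(np.float64(0.559), np.float64(0.194), np.float64(0.155)), (np.float64(0.555), np.float64(0.193), np.float64(0.152)), (np.float64(0.693), np.float64(0.232), np.float64(0.0))]
200 [(np.float64(0.558), np.float64(0.215), np.float64(0.154)), (np.float64(0.554), np.float64(0.214), np.float64(0.153)), (np.float64(0.662), np.float64(0.268), np.float64(0.03))]
230 [(np.float64(0.556), np.float64(0.232), np.float64(0.156)), (np.float64(0.553), np.float64(0.231), np.float64(0.153)), (np.float64(0.659), np.float64(0.302), np.float64(0.03))]
250 [(np.float64(0.547), np.float64(0.238), np.float64(0.164)), (np.float64(0.544), np.float64(0.237), np.float64(0.161)), (np.float64(0.542), np.float64(0.237), np.float64(0.158))]
280 [(np.float64(0.525), np.float64(0.236), np.float64(0.184)), (np.float64(0.531), np.float64(0.244), np.float64(0.173)), (np.float64(0.522), np.float64(0.237), np.float64(0.178))]
300 [(np.float64(0.517), np.float64(0.237), np.float64(0.193)), (np.float64(0.515), np.float64(0.237), np.float64(0.19)), (np.float64(0.512), np.float64(0.237), np.float64(0.189))]
21.7333 0.0022880726833562396 [[279.45771751 340.33221743]
 [278.33699092 151.32972212]
 [280.03194902 250.02352919]]
```

View pics/w5.png

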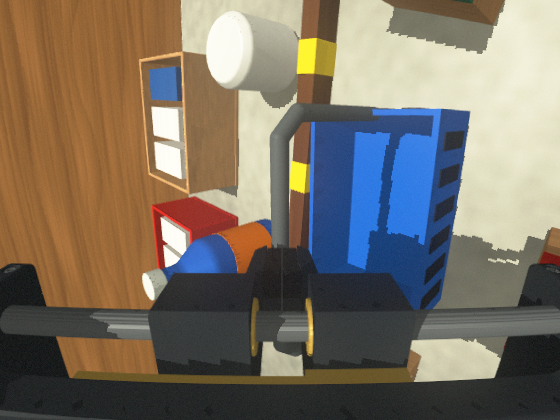

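```bash
python3 -c "
from go import *
s,p0,M=pose()
p,d,c=snap('wrist'); Q=(cloud(c,d)-p0)@M
g=p.max(2)
for r in range(222,300,4): print(r,[tuple((Q[r,k]*1000).round().astype(int)) for k in (255,268,283,297,308)], [int(g[r,k]) for k in (255,268,283,297,308)])
T=np.array(c['world_from_camera']);print((T[:3,3]-p0)@M, M.T@T[:3,:3])
"
```

```text
222 [(np.int64(-60), np.int64(-34), np.int64(190)), (np.int64(-61), np.int64(-18), np.int64(193)), (np.int64(20), np.int64(1), np.int64(-24)), (np.int64(-39), np.int64(17), np.int64(132)), (np.int64(-40), np.int64(29), np.int64(136))] [145, 136, 91, 131, 73]
226 [(np.int64(-61), np.int64(-33), np.int64(177)), (np.int64(-64), np.int64(-17), np.int64(185)), (np.int64(18), np.int64(1), np.int64(-24)), (np.int64(-43), np.int64(17), np.int64(132)), (np.int64(-45), np.int64(29), np.int64(136))] [188, 138, 91, 127, 72]
230 [(np.int64(-63), np.int64(-33), np.int64(169)), (np.int64(-66), np.int64(-17), np.int64(177)), (np.int64(15), np.int64(1), np.int64(-24)), (np.int64(-48), np.int64(17), np.int64(131)), (np.int64(-50), np.int64(29), np.int64(136))] [191, 110, 92, 125, 72]
234 [(np.int64(-66), np.int64(-32), np.int64(163)), (np.int64(-69), np.int64(-17), np.int64(172)), (np.int64(13), np.int64(1), np.int64(-24)), (np.int64(-53), np.int64(17), np.int64(132)), (np.int64(-55), np.int64(30), np.int64(138))] [190, 192, 90, 129, 70]
238 [(np.int64(-69), np.int64(-32), np.int64(158)), (np.int64(-7
[... 3414 characters left out ...]
, 39, 32, 52]
294 [(np.int64(27), np.int64(-7), np.int64(-103)), (np.int64(9), np.int64(-5), np.int64(-75)), (np.int64(8), np.int64(1), np.int64(-74)), (np.int64(8), np.int64(6), np.int64(-74)), (np.int64(27), np.int64(8), np.int64(-102))] [35, 34, 35, 37, 51]
298 [(np.int64(29), np.int64(-7), np.int64(-107)), (np.int64(8), np.int64(-5), np.int64(-77)), (np.int64(9), np.int64(1), np.int64(-77)), (np.int64(9), np.int64(6), np.int64(-77)), (np.int64(28), np.int64(8), np.int64(-106))] [98, 40, 39, 39, 113]
[ 0.07767998  0.0005142  -0.17814627] [[-6.36913388e-04 -9.53533072e-01 -3.01287696e-01]
 [ 9.99999052e-01 -2.39553442e-04 -1.35581592e-03]
 [ 1.22064082e-03 -3.01288274e-01  9.53532320e-01]]
```

The wrist view shows the shut fingertips ending at row 248, above the bar. Depth puts them about 35 mm short of the reported TCP, and the knuckles agree with that. The bar was missed, so I'll allow for this offset and advance further.

>>> send_rows --rows "0 0 0 0;0 0 0 0;0 0 0 0;0 0 0 0;0 0 0 0;0 0 0 0;0 0 0 0" --jaw 0

```text
clock: 22.37
tool_pos: [0.5694, 0.2473, 0.1364]
eef_rot: [0.673, -0.633, 0.267, -0.275]
contact_force: [-0.2, -0.2, -0.5]
opening: 0.493
finger_force: 0.0
```

>>> send_rows --rows "0 0 0.06 0;0 0 0.11 0;0 0 0.11 0"

```text
clock: 22.62
tool_pos: [0.5947, 0.2481, 0.1119]
eef_rot: [0.672, -0.633, 0.268, -0.275]
contact_force: [0.3, 0.5, 0.4]
opening: 0.495
finger_force: 0.0
```

>>> send_rows --rows "0 0 0 0;0 0 0 0;0 0 0 0;0 0 0 0;0 0 0 0;0 0 0 0" --jaw 1 --force 15

```text
clock: 23.12
tool_pos: [0.5935, 0.2485, 0.1143]
eef_rot: [0.672, -0.633, 0.268, -0.276]
contact_force: [-1.7, -0.3, 3.0]
opening: 0.096
finger_force: 14.5
```

```bash
sed -i 's/p=p-.019/p=p-.054/' go.py; python3 -c "
from go import *
show();s=pose()[0];print(s['opening'],s['finger_force'],s['contact_force'])
p,d,c=snap('wrist');s,p0,M=pose(); Q=(cloud(c,d)-p0)@M
for r in range(216,262,6): print(r,[tuple(int(v) for v in (Q[r,k]*1000).round()) for k in (262,283,305)])
print((M.T@np.array([0,0,.1])/.3).round(3))"
```

```text
t 23.12 q [-0.78  0.88  0.1   2.33  2.57  0.8  -0.13] tcp [0.5935 0.2485 0.1143] lean 45.3 az 2.6 y [-0.702 -0.047 -0.711] x [ 0.056 -0.998  0.011]
0.09618025397995156 14.492717385292053 [-1.71442679 -0.29091707  2.95936583]
216 [(-50, -25, 185), (35, 1, -57), (-19, 22, 97)]
222 [(-59, -25, 186), (32, 1, -56), (-25, 22, 96)]
228 [(-61, -24, 170), (29, 1, -57), (-32, 23, 97)]
234 [(-62, -23, 153), (26, 1, -56), (-38, 23, 96)]
240 [(-64, -22, 142), (24, 1, -56), (-44, 23, 96)]
246 [(-68, -22, 133), (21, 1, -57), (10, 12, -34)]
252 [(9, -10, -38), (18, 1, -56), (9, 12, -38)]
258 [(8, -9, -44), (15, 1, -57), (9, 12, -45)]
[ 0.004 -0.237 -0.235]
```

>>> send_rows --rows "0 -0.03 -0.03 0;0 -0.08 -0.08 0;0 -0.14 -0.14 0;0 -0.2 -0.2 0;0 -0.26 -0.26 0;0 -0.31 -0.31 0;0 -0.33 -0.33 0;0 -0.33 -0.33 0"

```text
clock: 23.83
tool_pos: [0.5921, 0.2503, 0.2548]
eef_rot: [0.672, -0.633, 0.267, -0.276]
contact_force: [-1.3, 0.2, -2.4]
opening: 0.096
finger_force: 15.0
```

```bash
python3 -c "
from go import *
show();s=pose()[0];print(s['opening'],s['finger_force'],s['contact_force'])
shift((.557,.02,.285),(.552,-.2155,.285),grasp=True)"
```

```text
t 23.83 q [-0.94  0.57  0.34  2.25  2.4   0.41  0.14] tcp [0.5921 0.2503 0.2548] lean 45.2 az 2.7 y [-0.703 -0.046 -0.709] x [ 0.057 -0.998  0.009]
0.09627866846283437 14.979942440986633 [-1.29100889  0.16966617 -2.38782735]
[7.606e-01 4.650e-02 5.000e-04] dist mm 229
[ 1.5434  0.0946 -0.0376] dist mm 464
```

>>> send_rows --rows "0.05 0 0 0;0.14 0.01 0 0;0.24 0.01 0 0;0.34 0.02 0 0;0.44 0.02 0 0;0.54 0.03 0 0;0.64 0.04 0 0;0.72 0.04 0 0;0.76 0.05 0 0"

```text
clock: 24.58
tool_pos: [0.5931, 0.0171, 0.2433]
eef_rot: [0.671, -0.635, 0.267, -0.273]
contact_force: [0.7, -0.4, -2.8]
opening: 0.096
finger_force: 15.0
```

```bash
python3 -c "
from go import *
show();s=pose()[0];print(s['opening'],s['finger_force'],s['contact_force'])
shift((.545,-.2155,.29),grasp=True)"
```

```text
t 24.58 q [-0.19  0.52  0.06  2.45  3.05  0.61 -0.  ] tcp [0.5931 0.0171 0.2433] lean 44.9 az 2.2 y [-0.707 -0.044 -0.706] x [ 0.051 -0.999  0.012]
0.0957987299099209 15.002259314060211 [ 0.68753602 -0.44606659 -2.76754096]
[ 0.768   0.0377 -0.0646] dist mm 231
```

>>> send_rows --rows "0.05 0 0 0;0.14 0 -0.01 0;0.24 0.01 -0.02 0;0.34 0.01 -0.03 0;0.44 0.02 -0.04 0;0.54 0.03 -0.05 0;0.64 0.03 -0.06 0;0.72 0.04 -0.06 0;0.77 0.04 -0.06 0;0.77 0.04 -0.06 0"

```text
clock: 25.42
tool_pos: [0.5846, -0.2155, 0.2499]
eef_rot: [0.67, -0.636, 0.267, -0.273]
contact_force: [-0.3, -1.0, -2.3]
opening: 0.098
finger_force: 15.0
```

```bash
python3 -c "
from go import *
show();s=pose()[0];print(s['opening'],s['finger_force'],s['contact_force'])
p,d,c=snap('scene');P=cloud(c,d)
a=cv2.resize(p[60:300,120:360],(560,560)); cv2.imwrite('pics/s6.png',cv2.cvtColor(a,cv2.COLOR_RGB2BGR))
for (n) in('scene','top'):
    p,d,c=snap(n);Q=cloud(c,d);h=cv2.cvtColor(p,cv2.COLOR_RGB2HSV)
    m=(p.max(2)<120)&(h[...,1]<90)&(Q[...,2]>.25)&(Q[...,2]<.32)&(Q[...,0]>.5)&(Q[...,0]<.6)&(abs(Q[...,1]+.2155)>.03)&(abs(Q[...,1]+.2155)<.075)&(d>0)
    q=Q[m];print(n,len(q))
    if len(q)>4: print(q.mean(0).round(4),cv2.fitLine(q[:,:2].astype(np.float32),2,0,.01,.01).ravel())
    b=cv2.inRange(h,(105,150,40),(125,255,255))>0
    m=b&(Q[...,2]>.15)&(Q[...,2]<.25)&(abs(Q[...,1]+.2155)<.12)&(Q[...,0]<.7); q=Q[m]; print('rim',q.min(0),q.max(0))
    rd=(cv2.inRange(h,(0,150,80),(6,255,255))|cv2.inRange(h,(174,150,80),(180,255,255)))>0
    m=rd&(Q[...,2]>.2)&(Q[...,2]<.3)&(Q[...,0]>.55)&(Q[...,1]<0); q=Q[m]
    for sg in (q[:,1]>-.213,q[:,1]<-.213):
        t=q[sg]; print('prong',len(t), (t.mean(0).round(4),t[t[:,0].argmin()].round(4)) if len(t) else '')
z=pose()[2][:,2]
shift((.632,-.209,.244),(.557,-.2155,.285),grasp=True)
print(turn_to(np.cross(z,np.array([np.sin(np.radians(5)),-np.cos(np.radians(5)),0]))))
"
```

```text
t 25.42 q [ 0.59  0.54 -0.17  2.27  3.79  0.46 -0.16] tcp [ 0.5846 -0.2155  0.2499] lean 44.9 az 2.2 y [-0.707 -0.041 -0.706] x [ 0.048 -0.999  0.01 ]
0.09764083403952012 14.986150860786438 [-0.3442514  -0.96977191 -2.34685062]
scene 35
[ 0.541  -0.1726  0.2911] [ 0.07073304  0.9974953   0.54100096 -0.17262521]
rim [ 0.49819614 -0.28960673  0.15227799] [ 0.60453419 -0.13087303  0.20242147]
prong 28 (array([ 0.6187, -0.1644,  0.2409]), array([ 0.5942, -0.1669,  0.2575]))
prong 11 (array([ 0.635 , -0.2525,  0.2378]), array([ 0.6118, -0.2538,  0.2488]))
top 71
[ 0.5475 -0.1996  0.2887] [ 0.07970769 -0.9968183   0.54753375 -0.19959195]
rim [ 0.49694188 -0.29059863  0.1503739 ] [ 0.60034655 -0.12623922  0.21060342]
prong 43 (array([ 0.6212, -0.1657,  0.242 ]), array([ 0.5967, -0.1669,  0.2594]))
prong 38 (array([ 0.6286, -0.2562,  0.2414]), array([ 0.6021, -0.2587,  0.2621]))
[ 0.01   -0.094   0.3048] dist mm 96
[ 0.0184 -0.0132  0.0309] dist mm 11
-0.002366818126057359
```

View pics/s6.png

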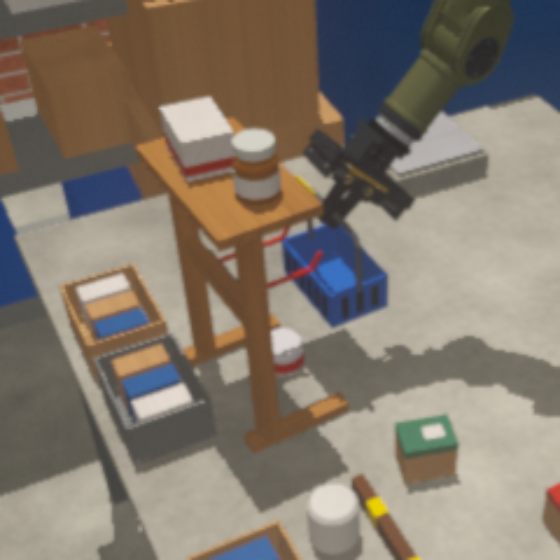

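The scene view shows the basket hanging level below the gripper at crop (335,270). The red prongs are just behind its handle, at crop (285,235) and (320,262).

```bash
python3 -c "
from go import *
shift((.575,-.212,.283),(.609,-.211,.276),(.627,-.21,.258),(.627,-.21,.244),grasp=True)
"
```

```text
[ 0.0102 -0.0514  0.0784] dist mm 28
[ 0.0132 -0.115   0.175 ] dist mm 63
[ 0.0128 -0.1151  0.2599] dist mm 85
[ 0.0124 -0.0821  0.2929] dist mm 91
```

>>> send_rows --rows "0.005 -0.02 0.04 -0.002;0.01 -0.05 0.08 -0.002;0.01 -0.08 0.13 -0.002;0.013 -0.115 0.175 -0.002;0.013 -0.115 0.21 -0.002;0.013 -0.115 0.255 -0.002;0.013 -0.115 0.26 -0.002"

```text
clock: 26.15
tool_pos: [0.6663, -0.2076, 0.2187]
eef_rot: [0.678, -0.628, 0.267, -0.274]
contact_force: [-0.5, -0.0, -2.8]
opening: 0.096
finger_force: 15.0
```

```bash
python3 -c "
from go import *
show();s=pose()[0];print(s['opening'],s['finger_force'],s['contact_force'])
shift((.627,-.21,.244),(.627,-.21,.241),grasp=True)"
```

```text
t 26.15 q [ 0.48  0.66 -0.15  2.11  3.73  0.41 -0.16] tcp [ 0.6663 -0.2076  0.2187] lean 45.0 az 2.8 y [-0.705 -0.061 -0.706] x [ 0.068 -0.998  0.018]
0.0955530511319962 14.980551302433014 [-0.52504107 -0.01751001 -2.75560805]
[0.0005 0.0334 0.0277] dist mm 13
[0.0003 0.0405 0.0347] dist mm 16
```

Lower onto the prongs and watch the force.

>>> send_rows --rows "0 0.012 0.01 0;0 0.025 0.02 0;0 0.035 0.029 0;0 0.035 0.029 0"

```text
clock: 26.48
tool_pos: [0.6642, -0.2105, 0.2077]
eef_rot: [0.676, -0.629, 0.269, -0.274]
contact_force: [-2.0, -0.4, 0.9]
opening: 0.095
finger_force: 14.7
```

```bash
python3 -c "
from go import *
show();s=pose()[0];print(s['opening'],s['finger_force'],s['contact_force'],s['moment'])
for n in('scene','top'):
    p,d,c=snap(n);Q=cloud(c,d)
    if n=='scene': a=cv2.resize(p[110:230,180:340],(800,600),interpolation=cv2.INTER_CUBIC); cv2.imwrite('pics/s7.png',cv2.cvtColor(a,cv2.COLOR_RGB2BGR))
"
```

```text
t 26.48 q [ 0.47  0.68 -0.12  2.13  3.71  0.45 -0.13] tcp [ 0.6642 -0.2105  0.2077] lean 45.2 az 2.6 y [-0.703 -0.06  -0.709] x [ 0.065 -0.998  0.02 ]
0.09493898767235495 14.661828428506851 [-2.01329502 -0.37226309  0.86517723] [0.13406433 0.8393815  0.1106161 ]
```

View pics/s7.png

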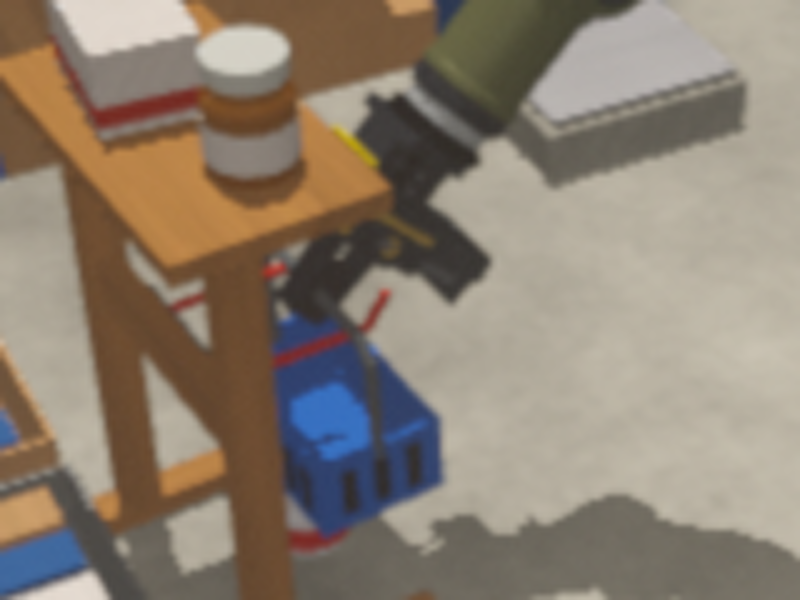

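>>> send_rows --rows "0 -0.01 0.01 0;0 -0.019 0.019 0;0 -0.019 0.019 0"

```text
clock: 26.83
tool_pos: [0.6742, -0.2097, 0.2082]
eef_rot: [0.676, -0.628, 0.27, -0.274]
contact_force: [0.9, 0.6, -2.2]
opening: 0.1
finger_force: 15.0
```

>>> send_rows --rows "0 0 0 0;0 0 0 0;0 0 0 0;0 0 0 0;0 0 0 0;0 0 0 0;0 0 0 0" --jaw 0

```text
clock: 27.42
tool_pos: [0.673, -0.2098, 0.2079]
eef_rot: [0.676, -0.629, 0.269, -0.274]
contact_force: [0.1, -0.3, 1.4]
opening: 0.498
finger_force: 0.0
```

>>> send_rows --rows "0 0 -0.04 0;0 0 -0.1 0;0 0 -0.2 0;0 0 -0.3 0;0 0 -0.4 0;0 0 -0.5 0;0 0 -0.5 0"

```text
clock: 28.0
tool_pos: [0.563, -0.2176, 0.3167]
eef_rot: [0.675, -0.63, 0.272, -0.272]
contact_force: [-0.5, -0.1, -0.2]
opening: 0.498
finger_force: 0.0
```

```bash
python3 -c "
from go import *
show();s=pose()[0];print(s['opening'],s['contact_force'])
for n in('scene','top'):
    p,d,c=snap(n);Q=cloud(c,d);h=cv2.cvtColor(p,cv2.COLOR_RGB2HSV)
    if n=='scene': a=cv2.resize(p[110:230,180:340],(800,600),interpolation=cv2.INTER_CUBIC); cv2.imwrite('pics/s8.png',cv2.cvtColor(a,cv2.COLOR_RGB2BGR))
    b=cv2.inRange(h,(105,150,40),(125,255,255))>0
    m=b&(Q[...,2]>.12)&(Q[...,2]<.2)&(abs(Q[...,1]+.2155)<.12)&(Q[...,0]<.75); q=Q[m]; print('rim',q.min(0),q.max(0))
"
```

```text
t 28.00 q [ 0.81  0.41 -0.42  2.23  4.01  0.26 -0.38] tcp [ 0.563  -0.2176  0.3167] lean 45.2 az 2.0 y [-0.703 -0.059 -0.709] x [ 0.059 -0.998  0.024]
0.4982670977216689 [-0.47586117 -0.10756546 -0.21632513]
rim [ 0.58594001 -0.17735355  0.12131933] [ 0.68042321 -0.12899148  0.15878879]
rim [ 0.58363697 -0.2922127   0.12125648] [ 0.66651982 -0.13011188  0.19412344]
```

View pics/s8.png

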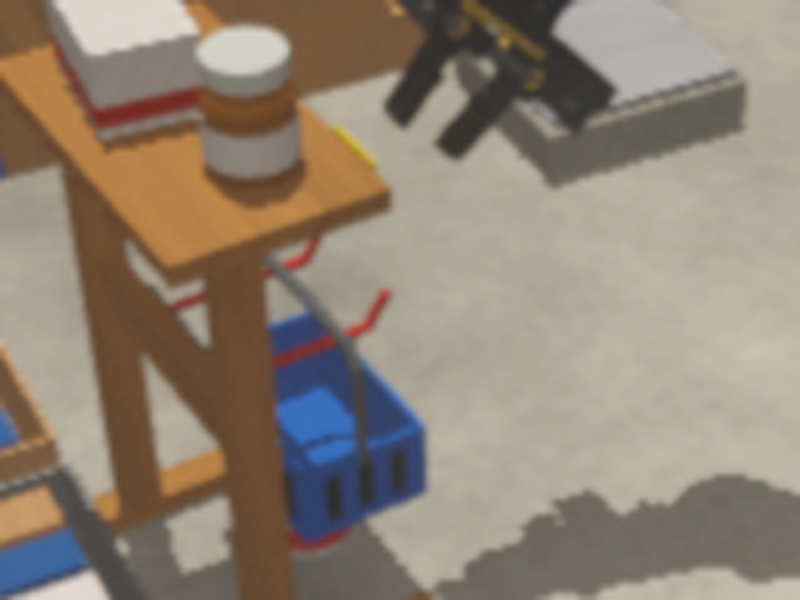

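The basket hangs from both prongs: its handle crosses the right prong at crop (285,265) and the left one at (335,340), and the gripper is clear. The cartons are next.

```bash
python3 -c "
from go import *
print(turn_to((.009,1,0)),turn_to((-.009,-1,0)))
shift((.46,-.05,.36),(.44,.2,.30))
p,d,c=snap('top')
from meas import cartons
for v in cartons(p,d,c).values(): print(v)
"
```

```text
0.26050449383848534 -0.23949550616151472
[-0.5706  0.1084 -0.3406] dist mm 202
[-1.4107  0.2475 -0.2227] dist mm 435
(array([716.9, 120.7]), array([69.3, 70.7]), 12.6, array([ 22.,  22., 192.]), np.int32(336))
(array([540.3,  66.5]), array([60.8, 80.5]), 75.5, array([ 71.5,  95. , 103. ]), np.int32(558))
(array([543. , 418.4]), array([60.3, 80.4]), 89.4, array([ 21.,  23., 195.]), np.int32(563))
(array([404.8, 264. ]), array([56.2, 76.3]), 88.8, array([  1., 196., 164.]), np.int32(523))
```

>>> send_rows --rows "-0.57 0.1 -0.34 0;-0.57 0.1 -0.34 0;-0.57 0.1 -0.34 0;-0.57 0.1 -0.34 0;-0.57 0.1 -0.34 0;-0.57 0.1 -0.34 0" --jaw -1

```text
clock: 28.65
tool_pos: [0.4597, -0.0414, 0.3606]
eef_rot: [0.681, -0.625, 0.267, -0.275]
contact_force: [0.1, 1.2, 0.1]
opening: 0.929
finger_force: 0.0
```

>>> send_rows --rows "-0.84 0.14 0.12 -0.24;-0.84 0.14 0.12 -0.24;-0.84 0.14 0.12 -0.24;-0.84 0.14 0.12 -0.24;-0.84 0.14 0.12 -0.24;-0.84 0.14 0.12 -0.24;-0.84 0.14 0.12 -0.24;-0.84 0.14 0.12 -0.24;-0.84 0.14 0.12 -0.24;-0.84 0.14 0.12 -0.24"

```text
clock: 29.48
tool_pos: [0.4631, 0.1595, 0.3221]
eef_rot: [0.823, -0.404, 0.339, -0.212]
contact_force: [0.9, 1.1, -0.2]
opening: 0.998
finger_force: 0.0
```

```bash
python3 -c "
from go import *
show();z=pose()[2][:,2];G=np.array([.403,.264,.057])
shift(G-.08*z,G,grasp=True);print(turn_to((-.009,-1,0)))
"
```

```text
t 29.48 q [ 0.19  0.51 -1.47  2.56  1.7   1.18  1.3 ] tcp [0.4631 0.1595 0.3221] lean 47.1 az 5.9 y [-0.522 -0.583 -0.623] x [ 0.444 -0.809  0.386]
[-0.7116  0.4517  0.3952] dist mm 279
[-0.7116  0.4517  0.6619] dist mm 321
-0.14959241995332198
```

>>> send_rows --rows "-0.41 0.57 0 0;-0.41 0.57 0 0;-0.41 0.57 0 0;-0.41 0.57 0 0"

```text
clock: 29.82
tool_pos: [0.43, 0.2176, 0.2878]
eef_rot: [0.826, -0.41, 0.331, -0.199]
contact_force: [1.0, -1.0, -0.3]
opening: 1.003
finger_force: 0.0
```

```bash
python3 -c "
from go import *
show()"
```

```text
t 29.82 q [-0.15  0.65 -1.47  2.56  1.54  1.44  1.11] tcp [0.43   0.2176 0.2878] lean 45.5 az 4.6 y [-0.545 -0.585 -0.601] x [ 0.445 -0.809  0.384]
```

>>> send_rows --rows "-0.41 0.57 0 0;-0.41 0.57 0 0;-0.41 0.57 0 0;-0.41 0.57 0 0"

```text
clock: 30.15
tool_pos: [0.3677, 0.2834, 0.2293]
eef_rot: [0.827, -0.415, 0.331, -0.185]
contact_force: [0.1, 0.3, -0.6]
opening: 1.001
finger_force: 0.0
```

```bash
python3 -c "
from go import *
show()"
```

```text
t 30.15 q [-0.56  0.9  -1.47  2.56  1.38  1.73  0.77] tcp [0.3677 0.2834 0.2293] lean 44.5 az 2.6 y [-0.564 -0.587 -0.581] x [ 0.436 -0.809  0.393]
```

>>> send_rows --rows "-0.41 0.57 0 0;-0.41 0.57 0 0;-0.41 0.57 0 0;-0.41 0.57 0 0"

```text
clock: 30.48
tool_pos: [0.2641, 0.3285, 0.1317]
eef_rot: [0.826, -0.419, 0.334, -0.177]
contact_force: [-0.2, 0.2, -0.4]
opening: 0.997
finger_force: 0.0
```

```bash
python3 -c "
from go import *
show()"
```

```text
t 30.48 q [-0.98  1.26 -1.47  2.56  1.21  1.99  0.25] tcp [0.2641 0.3285 0.1317] lean 44.5 az 1.0 y [-0.573 -0.587 -0.572] x [ 0.426 -0.81   0.404]
```

```bash
python3 -c "
from go import *
z=pose()[2][:,2];G=np.array([.403,.264,.057])
shift(G-.10*z,G,grasp=True);print(turn_to((-.009,-1,0)))
"
```

```text
[0.2706 0.0037 0.346 ] dist mm 132
[0.2706 0.0037 0.6793] dist mm 219
-0.14914010487959026
```

>>> send_rows --rows "0.27 -0.15 0.2 -0.149;0.27 -0.15 0.2 -0.149;0.27 -0.15 0.2 -0.149;0.27 -0.15 0.2 -0.149;0.27 -0.15 0.2 -0.149;0.27 -0.15 0.2 -0.149;0.27 -0.15 0.2 -0.149;0.27 -0.15 0.2 -0.149;0.27 -0.15 0.2 -0.149"

```text
clock: 31.23
tool_pos: [0.372, 0.2979, 0.1498]
eef_rot: [0.927, 0.0, 0.376, -0.002]
contact_force: [-0.1, 0.6, -0.3]
opening: 1.001
finger_force: 0.0
```

```bash
python3 -c "
from go import *
show();z=pose()[2][:,2];G=np.array([.403,.264,.057])
shift(G-.07*z,G,grasp=True);print(turn_to((-.009,-1,0)))
"
```

```text
t 31.23 q [-0.63  1.19 -1.47  2.56  1.44  1.98  1.57] tcp [0.372  0.2979 0.1498] lean 44.2 az 0.3 y [ 0.002 -1.    -0.004] x [ 0.717 -0.001  0.697]
[-0.1413  0.1143  0.24  ] dist mm 90
[-0.1413  0.1143  0.4733] dist mm 152
0.0008424618555995707
```

```bash
python3 -c "
from go import *
z=pose()[2][:,2];G=np.array([.394,.264,.055])
shift(G-.07*z,G,grasp=True)
"
```

```text
[-0.1674  0.1143  0.2238] dist mm 91
[-0.1674  0.1143  0.4572] dist mm 150
```

>>> send_rows --rows "-0.17 0.11 0.1 0;-0.17 0.115 0.2 0;-0.17 0.115 0.2 0;-0.17 0.115 0.2 0"

```text
clock: 31.57
tool_pos: [0.3888, 0.2852, 0.0666]
eef_rot: [0.928, -0.006, 0.372, 0.009]
contact_force: [-0.0, -0.2, 1.0]
opening: 0.994
finger_force: 0.0
```

```bash
python3 -c "
from go import *
show();z=pose()[2][:,2];G=np.array([.394,.264,.055])
shift(G-.07*z,G,grasp=True);print(turn_to((-.009,-1,0)))
p,d,c=snap('wrist');cv2.imwrite('pics/w9.png',cv2.cvtColor(p,cv2.COLOR_RGB2BGR))
from meas import hsv
h=hsv(p);Q=cloud(c,d)
rd=(cv2.inRange(h,(0,120,60),(8,255,255))|cv2.inRange(h,(172,120,60),(180,255,255)))>0
m=rd&(Q[...,2]>.055)&(Q[...,2]<.085)&(Q[...,0]<.5); q=Q[m];print(len(q),cv2.minAreaRect((q[:,:2]*1000).astype(np.float32)),np.median(q[:,2]))
"
```

```text
t 31.57 q [-0.6   1.42 -1.36  2.56  1.63  2.09  1.54] tcp [0.3888 0.2852 0.0666] lean 43.7 az -1.8 y [-0.018 -1.     0.013] x [ 0.723 -0.004  0.691]
[-0.0138  0.0699 -0.0118] dist mm 22
[-0.0138  0.0699  0.2216] dist mm 70
0.0004018267180027575
9294 ((402.0277099609375, 264.6589660644531), (60.57457733154297, 86.03372955322266), 88.46289825439453) 0.0711610223777854
```

>>> send_rows --rows "0.18 0.07 0.01 0;0.18 0.07 0.01 0;0.18 0.07 0.01 0;0.18 0.07 0.01 0"

```text
clock: 31.95
tool_pos: [0.4304, 0.2663, 0.1073]
eef_rot: [0.927, -0.008, 0.374, 0.005]
contact_force: [0.7, -0.1, -0.4]
opening: 1.001
finger_force: 0.0
```

```bash
python3 -c "
from go import *
show();z=pose()[2][:,2];G=np.array([.394,.264,.055])
shift(G+[0,0,.05],G,grasp=True);print(turn_to((-.009,-1,0)))
"
```

```text
t 31.95 q [-0.44  1.31 -1.42  2.55  1.66  2.04  1.73] tcp [0.4304 0.2663 0.1073] lean 44.0 az -1.2 y [-0.018 -1.     0.003] x [ 0.72  -0.011  0.694]
[-0.0926  0.0099  0.1013] dist mm 41
[-0.2082  0.0094  0.2212] dist mm 91
-0.0007852116721050725
```

>>> send_rows --rows "-0.05 0.01 0.055 0;-0.1 0.01 0.11 0;-0.15 0.01 0.165 0;-0.2 0.01 0.21 0;-0.2 0.01 0.21 0"

```text
clock: 32.37
tool_pos: [0.4287, 0.2625, 0.0158]
eef_rot: [0.928, -0.006, 0.372, 0.007]
contact_force: [-0.3, -0.7, -0.2]
opening: 0.996
finger_force: 0.0
```

```bash
python3 -c "
from go import *
show();s=pose()[0];print(s['contact_force']);z=pose()[2][:,2];G=np.array([.394,.264,.055])
shift(G,grasp=True);print(turn_to((-.009,-1,0)))
"
```

```text
t 32.37 q [-0.47  1.5  -1.22  2.54  1.89  2.08  1.67] tcp [0.4287 0.2625 0.0158] lean 43.7 az -1.5 y [-0.017 -1.     0.009] x [ 0.723 -0.006  0.691]
[-0.33922551 -0.68275033 -0.17461742]
[ 0.0065 -0.002   0.0057] dist mm 3
9.779443147702599e-05
```

>>> send_rows --rows "0 0 0 0;0 0 0 0;0 0 0 0;0 0 0 0;0 0 0 0;0 0 0 0" --jaw 1 --force 15

```text
clock: 32.87
tool_pos: [0.4308, 0.2631, 0.0201]
eef_rot: [0.927, -0.007, 0.374, 0.004]
contact_force: [-3.7, 0.7, 6.7]
opening: 0.68
finger_force: 15.0
```

```bash
python3 -c "
from go import *
show();s=pose()[0];print(s['opening'],s['finger_force'],s['contact_force'])
g=s['tool_pos']-.054*pose()[2][:,2];print(g)
M=pose()[2];print(M.T@np.array([.19,.2399-g[1]-.001,0.001])/.3)
"
```

```text
t 32.87 q [-0.47  1.5  -1.23  2.54  1.89  2.08  1.68] tcp [0.4308 0.2631 0.0201] lean 43.9 az -1.1 y [-0.017 -1.     0.002] x [ 0.72  -0.01   0.694]
0.6803340405998299 14.992582557024434 [-3.7482915   0.73124033  6.66057184]
[0.39338063 0.26378533 0.05900889]
[0.45933646 0.07224063 0.43794339]
```

>>> send_rows --rows "0.03 0.005 0.028 0;0.08 0.012 0.075 0;0.13 0.02 0.123 0;0.18 0.03 0.17 0;0.23 0.037 0.218 0;0.28 0.045 0.265 0;0.33 0.053 0.313 0;0.38 0.06 0.36 0;0.43 0.068 0.408 0;0.455 0.072 0.434 0"

```text
clock: 33.7
tool_pos: [0.6211, 0.2349, 0.0198]
eef_rot: [0.927, -0.009, 0.374, 0.007]
contact_force: [-0.3, 0.1, -2.7]
opening: 0.679
finger_force: 15.0
```

```bash
python3 -c "
from go import *
from meas import cartons
show();s=pose()[0];print(s['opening'],s['finger_force'],s['contact_force'])
print(s['tool_pos']-.054*pose()[2][:,2],turn_to((-.009,-1,0)))
p,d,c=snap('wrist');Q=cloud(c,d);h=cv2.cvtColor(p,cv2.COLOR_RGB2HSV)
rd=(cv2.inRange(h,(0,120,60),(8,255,255))|cv2.inRange(h,(172,120,60),(180,255,255)))>0
m=rd&(Q[...,2]>.055)&(Q[...,2]<.085)&(Q[...,0]<.66)&(Q[...,1]<.3); q=Q[m];print(len(q),cv2.minAreaRect((q[:,:2]*1000).astype(np.float32)),np.median(q[:,2]))
y=cv2.inRange(h,(20,150,120),(35,255,255))>0
k,l,st,ce=cv2.connectedComponentsWithStats(y.astype(np.uint8))
for i in range(1,k):
    if st[i,4]>40: t=Q[l==i]; t=t[abs(t[:,2]-.03)<.006]; print('mark',len(t),t.min(0).round(4),t.max(0).round(4)) if len(t) else 0
"
```

```text
t 33.70 q [-0.05  1.37 -1.13  2.19  2.24  1.63  2.35] tcp [0.6211 0.2349 0.0198] lean 43.9 az -1.6 y [-0.022 -1.     0.006] x [ 0.721 -0.011  0.693]
0.6788117572539395 14.997038436122239 [-0.33646793  0.13993132 -2.68554789]
[0.58363679 0.23600639 0.05871464] -0.0007715610998023687
15898 ((594.6238403320312, 236.83636474609375), (67.0599136352539, 81.27007293701172), 88.71627044677734) 0.0712851062585993
mark 182 [0.6594 0.2243 0.0303] [0.663  0.254  0.0332]
mark 1415 [0.6394 0.1077 0.0241] [0.6614 0.1397 0.0332]
mark 1487 [0.6419 0.3387 0.024 ] [0.6643 0.371  0.0334]
```

>>> send_rows --rows "0.003 -0.009 0.004 -0.0025;0.008 -0.009 0.012 -0.0025;0.012 -0.009 0.018 -0.0025;0.016 -0.009 0.022 -0.0025;0.016 -0.009 0.022 -0.0025"

```text
clock: 34.17
tool_pos: [0.6254, 0.2405, 0.0198]
eef_rot: [0.928, 0.002, 0.374, 0.008]
contact_force: [-6.1, -5.3, 10.4]
opening: 0.684
finger_force: 15.0
```

```bash
python3 -c "
from go import *
show();s=pose()[0];print(s['opening'],s['finger_force'],s['contact_force'])
"
```

```text
t 34.17 q [-0.05  1.37 -1.12  2.17  2.24  1.61  2.38] tcp [0.6254 0.2405 0.0198] lean 43.9 az -1.1 y [-0.002 -1.     0.017] x [0.721 0.01  0.693]
0.6840948929223347 14.995582957053557 [-6.14253448 -5.30538224 10.40143333]
```

>>> send_rows --rows "0 0 0 0;0 0 0 0;0 0 0 0;0 0 0 0;0 0 0 0" --jaw -1

```text
clock: 34.58
tool_pos: [0.6266, 0.2404, 0.0182]
eef_rot: [0.928, 0.0, 0.373, 0.008]
contact_force: [0.4, -0.5, -0.3]
opening: 0.995
finger_force: 0.0
```

>>> send_rows --rows "0 0 -0.08 0;0 0 -0.2 0;0 0 -0.33 0;0 0 -0.45 0;0 0 -0.45 0"

```text
clock: 35.0
tool_pos: [0.531, 0.2457, 0.1199]
eef_rot: [0.927, 0.003, 0.375, 0.004]
contact_force: [0.9, 1.3, 0.3]
opening: 1.0
finger_force: 0.0
```

```bash
cat > look.py <<'E'
from go import *
from meas import cartons
def marks_wrist():
    p,d,c=snap('wrist');Q=cloud(c,d);h=cv2.cvtColor(p,cv2.COLOR_RGB2HSV)
    y=cv2.inRange(h,(20,150,120),(35,255,255)); k,l,st,ce=cv2.connectedComponentsWithStats(y)
    for i in range(1,k):
        if st[i,4]>60:
            t=Q[l==i]; t=t[(abs(t[:,2]-.031)<.004)]
            if len(t)>30: print('mark',len(t),np.percentile(t,2,axis=0).round(4),np.percentile(t,98,axis=0).round(4))
    m=((Q[...,2]>.064)&(Q[...,2]<.078)&(Q[...,0]>.3)&(Q[...,0]<.66)&(Q[...,1]>-.05)&(d>0)&(p.max(2)>60)).astype(np.uint8)
    k,l,st,ce=cv2.connectedComponentsWithStats(cv2.morphologyEx(m,cv2.MORPH_OPEN,np.ones((3,3),np.uint8)))
    for i in range(1,k):
        if st[i,4]>1500:
            r=cv2.minAreaRect((Q[l==i][:,:2]*1000).astype(np.float32)); print('carton',np.round(r[0],1),np.round(r[1],1),round(r[2],2),np.median(h[l==i],0),'z',np.median(Q[l==i][:,2]).round(4))
def top():
    p,d,c=snap('top')
    for v in cartons(p,d,c).values(): print('top',v)
E
python3 -c "
from look import *
show();marks_wrist();top()
"
```

```text
t 35.00 q [-0.17  1.2  -1.3   2.4   1.94  1.76  2.16] tcp [0.531  0.2457 0.1199] lean 44.0 az -0.5 y [ 0.002 -1.     0.011] x [0.719 0.009 0.695]
mark 526 [0.6419 0.3391 0.0277] [0.6628 0.3686 0.0329]
mark 514 [0.6397 0.1093 0.0279] [0.661  0.139  0.0329]
carton [598.4 240.9] [60.9 80.7] 89.89 [  2. 194. 212.] z 0.0713
carton [551.6 419.4] [63.1 63.3] 89.12 [ 26.  18. 244.] z 0.0712
carton [547.   64.5] [62.9 67. ] 76.67 [ 70. 112. 126.] z 0.0711
top (array([715.8, 120.6]), array([68.4, 71. ]), 4.9, array([ 22.,  22., 197.]), np.int32(340))
top (array([600.2, 241.3]), array([59.6, 80.2]), 89.1, array([  2., 192., 167.]), np.int32(565))
top (array([543. , 416.8]), array([63.3, 80.4]), 89.5, array([ 22.,  23., 202.]), np.int32(560))
```

```bash
python3 -c "
from go import *
G=np.array([.522,.4175,.045])
shift(G+[0,0,.08],G,grasp=True);print(turn_to((.009,1,0)))
"
```

```text
[-0.0034 -0.5802  0.1264] dist mm 178
[-0.1884 -0.584   0.3185] dist mm 207
-0.4977827600605933
```

>>> send_rows --rows "0.09 -0.58 0.03 0.19;0.09 -0.58 0.03 0.19;0.09 -0.58 0.03 0.19;0.09 -0.58 0.03 0.19;0.09 -0.58 0.03 0.19;0.09 -0.58 0.03 0.19;0.09 -0.58 0.03 0.19;0.09 -0.58 0.03 0.19;0.09 -0.58 0.03 0.19;0.09 -0.58 0.03 0.19"

```text
clock: 35.93
tool_pos: [0.5612, 0.4146, 0.123]
eef_rot: [0.765, -0.524, 0.313, -0.202]
contact_force: [0.3, -0.1, 0.5]
opening: 1.001
finger_force: 0.0
```

>>> send_rows --rows "0 0 0 0.19;0 0 0 0.19;0 0 0 0.19;0 0 0 0.19;0 0 0 0.19;0 0 0 0.19;0 0 0 0.19;0 0 0 0.19;0 0 0 0.19;0 0 0 0.19"

```text
clock: 36.77
tool_pos: [0.5613, 0.4145, 0.1232]
eef_rot: [-0.338, 0.864, -0.146, 0.343]
contact_force: [0.5, 0.2, -0.7]
opening: 0.998
finger_force: 0.0
```

```bash
python3 -c "
from look import *
show()
G=np.array([.522,.4175,.045])
shift(G+[0,0,.07],G,grasp=True);print(turn_to((.009,1,0)))
"
```

```text
t 36.77 q [-0.34  1.34 -1.45  1.96  1.98  1.89  0.09] tcp [0.5613 0.4145 0.1232] lean 43.8 az -1.6 y [-0.484  0.729 -0.484] x [-0.535 -0.685 -0.495]
[0.0769 0.084  0.1088] dist mm 47
[0.1923 0.1969 0.2771] dist mm 117
0.1210705436229732
```

>>> send_rows --rows "0.077 0.084 0.109 0.121;0.077 0.084 0.109 0.121;0.077 0.084 0.109 0.121;0.077 0.084 0.109 0.121;0.077 0.084 0.109 0.121;0.077 0.084 0.109 0.121;0.077 0.084 0.109 0.121;0.077 0.084 0.109 0.121"

```text
clock: 37.43
tool_pos: [0.5589, 0.4167, 0.0765]
eef_rot: [0.002, 0.928, -0.009, 0.373]
contact_force: [0.0, -0.3, -0.8]
opening: 1.0
finger_force: 0.0
```

```bash
python3 -c "
from look import *
show();marks_wrist()
G=np.array([.522,.4175,.045])
shift(G,grasp=True);print(turn_to((.009,1,0)))
"
```

```text
t 37.43 q [-0.34  1.45 -1.45  1.97  2.08  1.93 -0.67] tcp [0.5589 0.4167 0.0765] lean 43.8 az -1.5 y [ 0.011  1.    -0.015] x [-0.722 -0.003 -0.692]
mark 400 [0.6414 0.3393 0.0273] [0.6621 0.3689 0.032 ]
carton [542.2 419.3] [60.9 83. ] 88.7 [ 30.   2. 255.] z 0.071
carton [597.3 241.4] [62.1 83.6] 89.86 [  2. 207. 148.] z 0.0711
[0.1619 0.0022 0.1717] dist mm 71
0.0015545346662771706
```

>>> send_rows --rows "0.05 0.004 0.053 0;0.1 0.004 0.106 0;0.15 0.004 0.159 0;0.162 0.004 0.172 0;0.162 0.004 0.172 0"

```text
clock: 37.9
tool_pos: [0.5587, 0.4172, 0.0052]
eef_rot: [0.002, 0.928, -0.009, 0.373]
contact_force: [-0.3, -0.3, -0.0]
opening: 0.995
finger_force: 0.0
```

>>> send_rows --rows "0 0 0 0;0 0 0 0;0 0 0 0;0 0 0 0;0 0 0 0;0 0 0 0" --jaw 1

```text
clock: 38.4
tool_pos: [0.5593, 0.4187, 0.0083]
eef_rot: [0.003, 0.927, -0.007, 0.374]
contact_force: [-1.0, -0.6, 3.6]
opening: 0.679
finger_force: 15.0
```

```bash
python3 -c "
from look import *
show();s,p,M=pose();print(s['opening'],s['finger_force'],s['contact_force'])
g=p-.054*M[:,2];print(g)
print(M.T@np.array([.052,.353-g[1],0.0])/.3, M.T@np.array([.062,.353-g[1],0.0])/.3)
"
```

```text
t 38.40 q [-0.35  1.55 -1.37  1.95  2.19  1.9  -0.7 ] tcp [0.5593 0.4187 0.0083] lean 43.9 az -1.2 y [ 0.011  1.    -0.01 ] x [-0.72   0.001 -0.694]
0.6788442568887961 14.977728965459391 [-0.99648158 -0.55916858  3.58321227]
[0.52179416 0.41946532 0.04716845]
[-0.12500472 -0.21969301  0.12344277] [-0.14901314 -0.21934019  0.14656381]
```

>>> send_rows --rows "-0.012 -0.025 0.012 0;-0.03 -0.065 0.03 0;-0.05 -0.11 0.05 0;-0.07 -0.155 0.07 0;-0.095 -0.195 0.094 0;-0.12 -0.218 0.118 0;-0.14 -0.219 0.138 0;-0.148 -0.219 0.146 0;-0.152 -0.219 0.15 0;-0.152 -0.219 0.15 0"

```text
clock: 39.23
tool_pos: [0.6201, 0.3514, 0.0079]
eef_rot: [0.001, 0.928, -0.007, 0.372]
contact_force: [-15.6, -7.9, 12.5]
opening: 0.678
finger_force: 15.0
```

```bash
python3 -c "
from look import *
show();s,p,M=pose();print(s['opening'],s['finger_force'],s['contact_force'])
marks_wrist()
"
```

```text
t 39.23 q [-0.18  1.53 -1.33  1.98  2.24  1.79 -0.6 ] tcp [0.6201 0.3514 0.0079] lean 43.7 az -1.2 y [ 0.007  1.    -0.012] x [-0.723 -0.003 -0.691]
0.6782138714516053 15.005405960837379 [-15.59508202  -7.92352215  12.54961969]
carton [580.8 353.4] [125.6  76.5] 0.09 [24. 23. 97.] z 0.0717
```

>>> send_rows --rows "0 0 0 0;0 0 0 0;0 0 0 0;0 0 0 0;0 0 0 0" --jaw -1

```text
clock: 39.7
tool_pos: [0.6226, 0.3516, 0.0068]
eef_rot: [0.003, 0.928, -0.007, 0.373]
contact_force: [-0.4, -1.2, -0.2]
opening: 0.992
finger_force: 0.0
```

>>> send_rows --rows "0 0 -0.1 0;0 0 -0.22 0;0 0 -0.35 0;0 0 -0.47 0;0 0 -0.5 0"

```text
clock: 40.12
tool_pos: [0.516, 0.3572, 0.1191]
eef_rot: [0.001, 0.927, -0.004, 0.374]
contact_force: [-0.3, 0.3, -0.5]
opening: 0.997
finger_force: 0.0
```

```bash
python3 -c "
from look import *
show();marks_wrist();top()
G=np.array([.521,.072,.045])
shift(G+[0,0,.1],grasp=True);print(turn_to((.009,1,0)))
"
```

```text
t 40.12 q [-0.32  1.32 -1.44  2.19  1.91  1.94 -0.88] tcp [0.516  0.3572 0.1191] lean 44.0 az -0.6 y [ 0.004  1.    -0.006] x [-0.72  -0.001 -0.694]
mark 298 [0.6389 0.107  0.0273] [0.6603 0.1391 0.0323]
carton [596.9 240.9] [82.6 62.2] 0.0 [  2. 197. 146.] z 0.071
carton [602.  352.1] [60.7 82.5] 89.3 [ 30.   4. 254.] z 0.0709
top (array([716. , 120.9]), array([69.2, 70.4]), 8.0, array([ 22.,  22., 192.]), np.int32(326))
top (array([603.4, 350.2]), array([63.1, 81.1]), 89.3, array([ 22.,  23., 200.]), np.int32(583))
top (array([606.4, 241.1]), array([59.6, 67.7]), 89.2, array([  2., 202., 163.]), np.int32(281))
top (array([540.3,  66.5]), array([60.8, 80.5]), 75.5, array([ 71.,  94., 105.]), np.int32(555))
[-0.0706 -0.9473  0.1305] dist mm 288
0.0012006319704138924
```

>>> send_rows --rows "-0.07 -0.12 0.1 0;-0.07 -0.24 0.12 0;-0.07 -0.37 0.13 0;-0.07 -0.5 0.13 0;-0.07 -0.63 0.13 0;-0.07 -0.76 0.13 0;-0.07 -0.88 0.13 0;-0.07 -0.947 0.13 0;-0.07 -0.947 0.13 0"

```text
clock: 40.97
tool_pos: [0.5626, 0.0636, 0.1024]
eef_rot: [0.007, 0.929, -0.011, 0.37]
contact_force: [-0.5, 0.5, -1.6]
opening: 1.003
finger_force: 0.0
```

```bash
python3 -c "
from look import *
show();marks_wrist()
G=np.array([.521,.0715,.045])
shift(G+[0,0,.05],G,grasp=True);print(turn_to((.009,1,0)))
"
```

```text
t 40.97 q [ 0.32  1.35 -1.47  2.56  2.11  1.83 -0.66] tcp [0.5626 0.0636 0.1024] lean 43.5 az -2.1 y [ 0.021  1.    -0.016] x [-0.726  0.004 -0.688]
mark 432 [0.6393 0.1101 0.0273] [0.6598 0.1406 0.0321]
carton [539.   66.3] [61.1 82.5] 75.36 [ 66.  86. 164.] z 0.0711
carton [597.8 240.5] [62.3 82.6] 89.68 [  2. 205. 243.] z 0.0712
[0.1187 0.0138 0.103 ] dist mm 47
[0.2334 0.0159 0.2239] dist mm 97
0.00023934801618783372
```

>>> send_rows --rows "0.06 0.015 0.055 0;0.12 0.015 0.11 0;0.17 0.015 0.16 0;0.215 0.016 0.205 0;0.23 0.016 0.22 0;0.23 0.016 0.22 0"

```text
clock: 41.52
tool_pos: [0.5574, 0.075, 0.0071]
eef_rot: [0.003, 0.929, -0.008, 0.37]
contact_force: [-0.2, -0.0, 0.2]
opening: 0.997
finger_force: 0.0
```

```bash
python3 -c "
from look import *
show();s,p,M=pose();print(s['contact_force'],p-.054*M[:,2]);marks_wrist()
G=np.array([.521,.0715,.045])
shift(G,grasp=True);print(turn_to((.009,1,0)))
"
```

```text
t 41.52 q [ 0.28  1.61 -1.34  2.54  2.37  1.96 -0.62] tcp [0.5574 0.075  0.0071] lean 43.5 az -1.4 y [ 0.011  1.    -0.013] x [-0.726 -0.001 -0.688]
[-0.16866853 -0.04471317  0.21075638] [0.52027636 0.07590376 0.04624811]
mark 81 [0.6388 0.1315 0.0272] [0.6593 0.1411 0.0318]
carton [519.  77.] [105.3 126.4] 89.42 [33. 20. 78.] z 0.0714
[ 0.0059 -0.0148  0.0074] dist mm 5
0.0010464435252272933
```

>>> send_rows --rows "0 -0.012 0 0;0 -0.012 0 0;0 -0.012 0 0;0 -0.012 0 0;0 -0.012 0 0;0 -0.012 0 0;0 -0.012 0 0" --jaw 1 --force 20

```text
clock: 42.15
tool_pos: [0.5589, 0.0701, 0.0108]
eef_rot: [0.003, 0.928, -0.008, 0.373]
contact_force: [-2.3, -2.4, 6.2]
opening: 0.767
finger_force: 19.1
```

```bash
python3 -c "
from look import *
show();s,p,M=pose();print(s['opening'],s['finger_force'],s['contact_force'])
g=p-.054*M[:,2];print(g);top()
print(M.T@np.array([.05,.1243-g[1],0.0])/.3, M.T@np.array([.062,.1243-g[1],0.0])/.3)
"
```

```text
t 42.15 q [ 0.29  1.6  -1.34  2.54  2.38  1.96 -0.61] tcp [0.5589 0.0701 0.0108] lean 43.8 az -1.5 y [ 0.012  1.    -0.013] x [-0.721 -0.    -0.692]
0.7665779057928107 19.055862547829747 [-2.27435848 -2.40132554  6.21270873]
[0.5215609  0.07109989 0.04973305]
top (array([716.6, 120.3]), array([71.5, 69.1]), 88.5, array([ 22.,  22., 197.]), np.int32(347))
top (array([603.5, 350.2]), array([63.1, 81.1]), 89.3, array([ 22.,  23., 203.]), np.int32(576))
top (array([600.2, 241.3]), array([59.6, 80.2]), 89.1, array([  1., 195., 169.]), np.int32(565))
top (array([540.7,  76.5]), array([77.3, 83.8]), 75.6, array([ 72.,  95., 105.]), np.int32(558))
[-0.12025957  0.17937197  0.11219783] [-0.14911825  0.17986805  0.13989134]
```

>>> send_rows --rows "-0.012 0.02 0.012 0;-0.03 0.055 0.029 0;-0.05 0.095 0.048 0;-0.07 0.13 0.066 0;-0.09 0.16 0.085 0;-0.11 0.18 0.103 0;-0.12 0.18 0.113 0;-0.12 0.18 0.113 0"

```text
clock: 42.87
tool_pos: [0.6092, 0.1255, 0.011]
eef_rot: [0.003, 0.928, -0.006, 0.373]
contact_force: [-0.8, -0.2, 5.8]
opening: 0.764
finger_force: 18.9
```

```bash
python3 -c "
from look import *
show();s,p,M=pose();print(s['opening'],s['finger_force'],s['contact_force'])
g=p-.054*M[:,2];print(g);top()
print(M.T@np.array([.018,.1245-g[1],0.0])/.3)
"
```

```text
t 42.87 q [ 0.24  1.57 -1.36  2.36  2.37  1.84 -0.52] tcp [0.6092 0.1255 0.011 ] lean 43.8 az -1.2 y [ 0.01  1.   -0.01] x [-0.721  0.001 -0.693]
0.7638438217687945 18.896028108720202 [-0.83509946 -0.23514714  5.80272306]
[0.57183973 0.12628254 0.04992873]
top (array([715.6, 120.3]), array([68.7, 71.6]), 4.9, array([ 22.,  22., 200.]), np.int32(333))
top (array([603.4, 350.2]), array([63.1, 81.2]), 89.3, array([ 22.,  23., 204.]), np.int32(583))
top (array([600.2, 241.2]), array([59.6, 80.2]), 89.2, array([  1., 194., 169.]), np.int32(555))
top (array([591.7, 131.3]), array([77.7, 82.2]), 76.2, array([ 72.,  95., 105.]), np.int32(555))
[-0.0432888  -0.0053278   0.04162931]
```

>>> send_rows --rows "-0.006 -0.005 0.006 0;-0.013 -0.005 0.013 0;-0.02 -0.005 0.02 0;-0.027 -0.005 0.026 0;-0.034 -0.005 0.033 0;-0.04 -0.005 0.039 0;-0.043 -0.005 0.042 0;-0.043 -0.005 0.042 0" --jaw 1 --force 4

```text
clock: 43.58
tool_pos: [0.6267, 0.1207, 0.0089]
eef_rot: [0.004, 0.928, -0.009, 0.372]
contact_force: [-2.6, -3.2, 3.5]
opening: 0.68
finger_force: 4.0
```

```bash
python3 -c "
from look import *
show();s,p,M=pose();print(s['opening'],s['finger_force'],s['contact_force'])
g=p-.054*M[:,2];print(g);top()
"
```

```text
t 43.58 q [ 0.27  1.56 -1.35  2.31  2.38  1.78 -0.47] tcp [0.6267 0.1207 0.0089] lean 43.7 az -1.7 y [ 0.014  1.    -0.015] x [-0.723  0.    -0.69 ]
0.6798538265199854 3.974632707395358 [-2.62670583 -3.20512922  3.53177808]
[0.58938884 0.12183363 0.04791485]
top (array([716.6, 121.7]), array([68.5, 69.2]), 88.8, array([ 22.,  22., 198.]), np.int32(321))
top (array([607.6, 122.4]), array([88.7, 65.3]), 88.5, array([ 72.,  96., 104.]), np.int32(513))
top (array([603.4, 350.2]), array([63.1, 81.1]), 89.3, array([ 22.,  23., 204.]), np.int32(584))
top (array([600.2, 241.2]), array([59.6, 80.1]), 89.2, array([  1., 193., 169.]), np.int32(537))
```

>>> send_rows --rows "0 0 0 0;0.004 0.005 -0.004 0;0.004 0.01 -0.004 0;0 0.01 0 0;-0.005 0.01 0.005 0;-0.007 0.01 0.007 0;-0.007 0.01 0.007 0" --jaw 1 --force 12

```text
clock: 44.22
tool_pos: [0.6274, 0.1261, 0.0088]
eef_rot: [0.001, 0.929, -0.007, 0.371]
contact_force: [-11.7, -5.1, 7.1]
opening: 0.682
finger_force: 12.0
```

```bash
python3 -c "
from look import *
show();s,p,M=pose();print(s['opening'],s['finger_force'],s['contact_force'])
g=p-.054*M[:,2];print(g)
"
```

```text
t 44.22 q [ 0.27  1.56 -1.35  2.3   2.38  1.78 -0.47] tcp [0.6274 0.1261 0.0088] lean 43.5 az -1.1 y [ 0.007  1.    -0.012] x [-0.725 -0.003 -0.688]
0.6819113659578498 11.954625848738942 [-11.6963014   -5.10626402   7.10616305]
[0.59019479 0.12686859 0.04794958]
```

Released and back off, then look.

>>> send_rows --rows "0 0 0 0;0 0 0 0;0 0 0 0;0 0 0 0;0 0 0 0" --jaw -1

```text
clock: 44.63
tool_pos: [0.6294, 0.1259, 0.0089]
eef_rot: [0.003, 0.928, -0.007, 0.372]
contact_force: [-0.2, -0.5, -0.1]
opening: 0.998
finger_force: 0.0
```

>>> send_rows --rows "0 0 -0.1 0;0 0 -0.22 0;0 0 -0.35 0;0 0 -0.47 0;0 0 -0.5 0"

```text
clock: 45.05
tool_pos: [0.5369, 0.1346, 0.1213]
eef_rot: [0.004, 0.929, -0.01, 0.37]
contact_force: [1.1, 0.6, -1.1]
opening: 0.999
finger_force: 0.0
```

```bash
python3 -c "
from look import *
show();marks_wrist();top()
G=np.array([.580,.239,.047])
shift(G+[0,0,.07],G,grasp=True);print(turn_to((.0105,1,-.012)))
"
```

```text
t 45.05 q [ 0.09  1.29 -1.47  2.56  1.96  1.89 -0.87] tcp [0.5369 0.1346 0.1213] lean 43.5 az -1.8 y [ 0.015  1.    -0.015] x [-0.726  0.    -0.688]
carton [598.  240.4] [61.7 82.7] 89.59 [  3. 197. 241.] z 0.0711
carton [599.9 127. ] [60.6 82.9] 88.93 [ 67.  91. 159.] z 0.0709
carton [602.9 351.8] [63.2 83.2] 89.45 [ 30.   5. 254.] z 0.0713
top (array([716.6, 120.3]), array([71.5, 69.1]), 88.5, array([ 22.,  22., 199.]), np.int32(337))
top (array([601.9, 127.1]), array([56.3, 77.4]), 88.7, array([ 72., 101., 105.]), np.int32(534))
top (array([603.4, 350.2]), array([63.1, 81.2]), 89.3, array([ 22.,  23., 205.]), np.int32(580))
top (array([600.2, 241.3]), array([59.6, 80.2]), 89.1, array([  1.5, 195. , 170. ]), np.int32(562))
[-0.0957  0.3498  0.2801] dist mm 137
[0.0648 0.3533 0.4494] dist mm 173
5.833225768833985e-05
```

>>> send_rows --rows "-0.05 0.08 0.06 0;-0.096 0.17 0.12 0;-0.096 0.26 0.2 0;-0.096 0.35 0.28 0;-0.096 0.35 0.28 0;-0.096 0.35 0.28 0"

```text
clock: 45.65
tool_pos: [0.6161, 0.2361, 0.073]
eef_rot: [0.004, 0.93, -0.01, 0.367]
contact_force: [-0.6, -0.4, -0.3]
opening: 0.999
finger_force: 0.0
```

>>> send_rows --rows "0.05 0.003 0.055 0;0.1 0.003 0.11 0;0.15 0.003 0.155 0;0.16 0.003 0.169 0;0.16 0.003 0.169 0"

```text
clock: 46.07
tool_pos: [0.6152, 0.2347, 0.0039]
eef_rot: [0.004, 0.93, -0.011, 0.367]
contact_force: [1.0, 0.5, -0.1]
opening: 0.995
finger_force: 0.0
```

>>> send_rows --rows "0 0 0 0;0 0 0 0;0 0 0 0;0 0 0 0;0 0 0 0;0 0 0 0" --jaw 1 --force 12

```text
clock: 46.57
tool_pos: [0.6167, 0.2372, 0.0069]
eef_rot: [0.004, 0.929, -0.009, 0.369]
contact_force: [-1.1, 1.6, 3.9]
opening: 0.69
finger_force: 11.9
```

```bash
python3 -c "
from look import *
show();s,p,M=pose();print(s['opening'],s['finger_force'],s['contact_force'])
g=p-.054*M[:,2];print(g,M.T@np.array([.006,.2392-g[1],0.0])/.3)
"
```

```text
t 46.57 q [ 0.    1.51 -1.29  2.18  2.28  1.78 -0.65] tcp [0.6167 0.2372 0.0069] lean 43.3 az -1.6 y [ 0.014  1.    -0.013] x [-0.727  0.001 -0.686]
0.6897178637666654 11.924613285809755 [-1.07458173  1.57402872  3.87640439]
[0.57964573 0.2382529  0.04612961] [-0.01454255  0.00342894  0.01366467]
```

>>> send_rows --rows "-0.005 0.003 0.005 0;-0.01 0.003 0.009 0;-0.014 0.003 0.013 0;-0.014 0.003 0.013 0"

```text
clock: 46.9
tool_pos: [0.6206, 0.2386, 0.0068]
eef_rot: [0.002, 0.93, -0.008, 0.368]
contact_force: [-9.7, -0.3, 9.3]
opening: 0.68
finger_force: 12.0
```

>>> send_rows --rows "0 0 0 0;0 0 0 0;0 0 0 0;0 0 0 0;0 0 0 0" --jaw -1

```text
clock: 47.32
tool_pos: [0.6222, 0.2366, 0.0053]
eef_rot: [0.004, 0.93, -0.01, 0.368]
contact_force: [0.4, -0.0, 0.2]
opening: 0.999
finger_force: 0.0
```

>>> send_rows --rows "0 0 -0.1 0;0 0 -0.22 0;0 0 -0.35 0;0 0 -0.47 0;0 0 -0.5 0"

```text
clock: 47.73
tool_pos: [0.5175, 0.2425, 0.1182]
eef_rot: [0.002, 0.929, -0.007, 0.369]
contact_force: [0.5, 0.8, 0.9]
opening: 1.001
finger_force: 0.0
```

```bash
python3 -c "
from look import *
show();marks_wrist();top()
p,d,c=snap('scene');cv2.imwrite('pics/s10.png',cv2.cvtColor(cv2.resize(p[90:390,140:440],(600,600)),cv2.COLOR_RGB2BGR))
"
```

```text
t 47.73 q [-0.15  1.29 -1.44  2.42  1.88  1.92 -0.97] tcp [0.5175 0.2425 0.1182] lean 43.4 az -1.2 y [ 0.009  1.    -0.012] x [-0.727 -0.001 -0.687]
carton [599.9 127. ] [62.3 82.7] 89.14 [ 69.  97. 127.] z 0.071
carton [600.8 239.2] [60.6 82. ] 89.5 [  3. 195. 239.] z 0.071
carton [602.4 351.9] [61.6 83.4] 89.49 [ 27.   6. 254.] z 0.0711
top (array([717.8, 120.8]), array([70. , 70.5]), 25.3, array([ 22.,  22., 196.]), np.int32(340))
top (array([603.2, 239.8]), array([62.6, 80.5]), 89.0, array([  2. , 193.5, 167. ]), np.int32(582))
top (array([609.2, 127. ]), array([56.3, 62.4]), 88.5, array([ 72. , 102.5,  99. ]), np.int32(184))
top (array([603.5, 350.2]), array([63.1, 81. ]), 89.3, array([ 22.,  23., 202.]), np.int32(579))
```

View pics/s10.png

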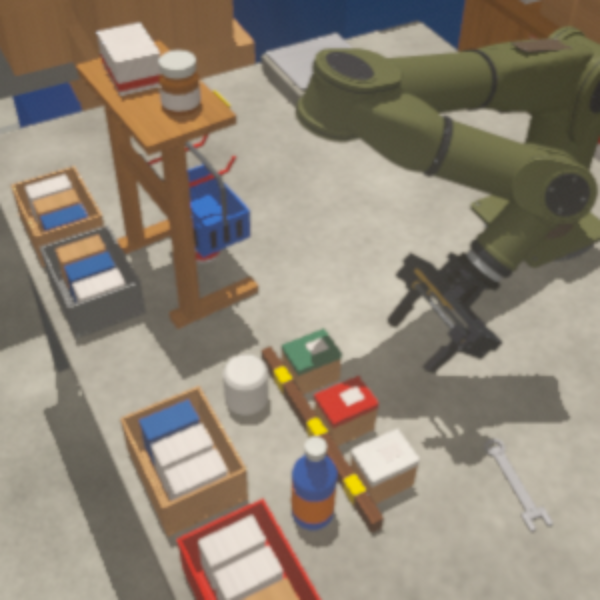

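The final scene view shows the basket hanging on the hook at (215,215). The three cartons stand flush along the fence at (310,355), (347,405) and (385,460), each within about 2.5 mm of its mark, with the bystanders in place and the gripper clear.

```bash
python3 -c "
from plant import finish_job
print(finish_job())"
```

```text
the job is handed in; nothing more can be done
None
```

The basket hangs by its handle on both prongs of the red hook, and the three cartons stand square and flush against the fence, each within about 2.5 mm of its own mark; I handed the job in at about 48 s, and no verdict was shown.

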